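# Clamp a desktop loudspeaker's side panels in the bench ratchet clamp

## Task

The small loudspeaker lying on its back has just had its two plywood side panels stuck on: stand it upright on the bed of the bench ratchet clamp, its plywood sides facing the two jaws and roughly centred on them, and let go of it. Then take the clamp's lever by its grip and pump it in full strokes, one tooth a stroke, until the sprung jaw pad has closed on the speaker and is clearly pushed in and held by the ratchet; leave the lever all the way forward, towards the jaws, and let go. Move the jaw with the lever only, never by pushing on it or its bar, and leave the other things on the bench where they are.

Things in the scene. Friction and masses are not known exactly. Their poses are not given: they have to be found in the camera images.
- speaker: black speaker box, plywood panel on each side: 60 mm deep (x), 56 wide over the sides (y), 140 tall (z), 0.7 kg, bottom-heavy (mass centre 52 mm up). Origin: centre of its underside; z to its top, -x out of its front, whose drivers (at 45 and 92 mm, 2 mm proud) leave it plain above 110 mm. Starts on its back: front up, z level and away from the robot, origin 30 mm high. Held lightly by its sides it swings.
- clamp: bench ratchet clamp, bolted down, grey, 365 mm long (y -280 to +85), 90 wide, base 12 thick. Origin at bench height, mid-width, in the work space; z up. Pushes along its +y: fixed jaw, flat face at y +45, 80 wide, top 122 mm high; moving jaw on a toothed bar with a sprung pad 70 wide, 16 to 112 mm high; ratchet head and lever at y -150, cheek plates up to 117 mm high
- clamp_bed (a point): point on the bed of the clamp, the flat top of its base plate 12 mm above the bench, where the middle of the speaker's underside belongs: on the clamp's centre line, 34 mm from the fixed jaw's face, so that a speaker set square there stands 6 mm off the fixed jaw. Axes as the clamp's.
- pad_face (a point): centre of the rubber face of the sprung pad on the moving jaw. At the start it stands 76 to 92 mm from the fixed jaw's face, so too little for fingers beside the speaker's plywood sides.
- ratchet_bar: steel bar with saw teeth on its top, 18 mm wide, about 58 mm above the bench, with the moving jaw and pad on its front end; it slides along the clamp's +y, teeth 8 mm apart, is stiff to move (6 N) and is kept from sliding back by a holding pawl. Axes as the clamp's; only its y changes.
- jaw_pad (a joint): how far the sprung pad is pushed into the moving jaw, m: 0 free, 0.014 its stop; 2.5 N to start it, then 2.5 N per mm. Pushing the speaker across the bed gives less than 0.002. At the first tooth that clamps a square-set speaker it stays near 0.005; one tooth more brings it near its stop.
- lever (a joint): clamp lever, rad: 0 fully forward (leaning 0.2 rad to the jaws, home), 0.47 fully back (0.27 rad away from them). Pulling back drives the bar. A stroke back to 0.40 or more and forward to under 0.05 advances one 8 mm tooth; shorter ones may not catch. Stays where left; about 4 N at the grip, up to 13 N when the pad is pressed in.
- lever_grip (a point): centre of the lever's round black grip, 23 mm thick and 84 mm long, 115 mm from the lever's pivot; the grip's end is 43 mm farther out. z runs along the lever, x along the pivot's axis.
- lever_pivot (a point): pivot of the lever, 102 mm above the bench, axis along the clamp's x: the lever swings in the clamp's upright y-z plane.
- woofer: bystander: bare steel loudspeaker driver lying face up, 104 mm across, 49 mm high. Origin under its centre.
- tape: bystander: cardboard-coloured tape ring, 84 mm across, 18 mm high, lying flat.
- solder_spool: bystander: metal spool standing on end, 54 mm across, 45 mm high.
- screwdriver: bystander: black screwdriver, 190 mm long, lying.
- pliers: bystander: pliers with blue handles, 165 mm long, lying.
- flux_bottle: bystander: white bottle, 52 mm across, 130 mm high, standing.
Not all that is in view belongs to the job. Leave any yellow look-alike of the speaker alone.

How it is judged (in metres and radians):
On the way, in this order (a step that is already met when the one before it is completed fails the run):
1. the speaker stands upright on the clamp's bed between the jaws, let go, before it is clamped (angle between speaker's own z axis and vertical below 0.1 rad and x of speaker in the frame of clamp_bed between -0.022 and 0.022 m and y of speaker in the frame of clamp_bed between -0.045 and 0.012 m and z of speaker in the frame of clamp_bed between -0.004 and 0.005 m and angle between the y axis of speaker and the y axis of clamp, either way round below 0.14 rad and contact force between the fingers and speaker below 0.5 N and value of joint jaw_pad below 0.002 m and linear speed of speaker below 0.02 m/s), for 0.3 s.
2. the lever is pulled back for a full stroke (value of joint lever above 0.35 rad).
3. by further strokes the pad is pressed in against the speaker (angle between speaker's own z axis and vertical below 0.1 rad and x of speaker in the frame of clamp_bed between -0.022 and 0.022 m and y of speaker in the frame of clamp_bed between -0.045 and 0.012 m and z of speaker in the frame of clamp_bed between -0.004 and 0.005 m and angle between the y axis of speaker and the y axis of clamp, either way round below 0.14 rad and value of joint jaw_pad above 0.003 m and contact force between ratchet_bar and speaker above 5 N), for 0.2 s.
At the end, for the whole second after the job is handed in: the speaker stands upright (0.10 rad) on the bed between the jaws, square (0.14 rad) and within 22 mm of the centre line, at rest; the pad presses it with over 5 N and is held over 3 mm in; the lever is forward, under 0.10 rad; the jaw was not pushed by hand; bystanders within 30 mm of their places (all of step 3 and value of joint lever below 0.1 rad and linear speed of speaker below 0.02 m/s); the robot touches nothing.
It fails at once if the moving jaw or its bar is pushed by hand (more than 4 N) (contact force between any of the fingers, the arm and ratchet_bar above 4 N).
It fails at once if a bystander is moved more than 30 mm (distance of any of woofer, tape, solder_spool, screwdriver, pliers, flux_bottle from where it was at the start of the episode above 0.03 m).
It also fails if it takes over 72 s, if anything falls off the work surface, if the arm or the gripper's body presses on something with over 40 N, if the wrist force passes 120 N, or if a joint passes its speed limit or range.

## Robot

A 6-joint arm with a two-finger parallel gripper is mounted at the origin on the work surface. World frame = base frame: x ahead of the robot, y to its left, z up, the work surface at z = 0. Lengths are in m, angles in degrees, forces in N, time in s.
With the tool pointing down it reaches from about 0.4 to 0.825 m from the base axis. Payload 7 kg.
Tool frame: the origin (TCP) lies at the centre of the arm's flange, where the gripper is bolted on; the fingertips stand 178 mm ahead of it and the grasp point (between the pads) lies 159 mm ahead of it (r.tips_ahead is the z of the fingertips in the tool frame, in m); z points along the fingers, y is the line along which they close (so a half turn about z gives the same grasp; the last joint's range is limited). The gripper opens to 88 mm and grips with 3 to 60 N. Pads are 19 mm wide; open, the fingers measure 130 mm over their backs; the gripper's body (78 mm by 193 mm) begins 47 mm behind the grasp point.
Start: joints at [89.96, 20.546, 0.682, 0, -70.136, -16.507], TCP at [0.192, 0.647, 0.405] pointing down, gripper open.
Joint ranges: [-176.03, 176.03], [-82.01, 121.73], [-58.28, 71.71], [-173.87, 95.51], [-174.79, -0.11], [-173.66, 173.66]. Speed limits (degrees/s): [136.94, 136.94, 172.46, 180, 180, 180].

## Interface

Orientations are given as [roll, pitch, yaw] about the fixed x, y, z axes, in that order (R = Rz(yaw) Ry(pitch) Rx(roll)).
In Python, from plant import r gives the robot as it stands. The module is installed in compiled form; this text tells all that it offers.
- The arm moves only by the shell command python3 -m pendant 'ROWS' [FORCE]. ROWS is JSON, a list that holds one entry, the list of rows, each a list of 7 numbers: the shift along the tool's x, y, z in m, then the turn, a rotation vector about the tool's x, y, z in degrees, then the gripper command: -1 is shut, 1 is fully open, values between are in proportion. A call has 1 to 5 rows; each row is the pose to reach, as a shift and turn from the pose commanded when the call began, along the tool's axes at that moment; what a row does not reach only later rows make up. A row lasts 1/10 s, in which the tool goes at most 50 mm and 8.59 degrees, less where a joint would pass 70% of its speed; a pose out of reach is approached as far as the arm can. A call with a gripper value outside its range is refused whole. The fingers move at their own pace and stop on an object; FORCE is the grip in N (left out, the last holds). Time passes only in rows, so rows that repeat a pose let the fingers close. It gives the time, the measured TCP pose, the force, the opening and the grip force at its end, in the units of the state.
- r.get_state(): the state, without advancing time (a new reading comes with each control period).
- r.capture(name): name is "scene" or "top" or "wrist"; returns the picture (400x640x3 uint8, red, green, blue); there is no depth.
- r.camera_params(name): a dict with "fx", "fy", "cx", "cy" (pixels), "R" (3x3) and "t" (3): a world point X has camera coordinates R X + t. Camera axes: x right, y down, z forward; pixel columns grow to the right and rows downward; lengths in m; the calibration is good to about 2 mm. A picture is of the moment at which its call begins: read the wrist's pose just before it. camera_params takes no time and is no camera call; for the wrist camera it gives the pose at the moment of the call.
- r.close_job(): hands the job in; it is judged then, once.
The state is a dict: "time_s": time; "joints": joint angles; "qd": joint speeds; "joint_torque": joint torques, N m; "tcp_pos": TCP position; "eef_rot": TCP orientation; "contact_force": force on the tool from outside, world axes, zero at the start; "moment": the same for the moment, N m; "gripper_width": finger opening in m; "gripper_force": force on a finger pad.
Only numpy, scipy, OpenCV 4.12 (cv2) and the standard library are available. Lean on these libraries where they do the work, as an engineer would, in place of code of your own. Each camera call takes 0.05 s, during which the arm holds its last target. There are 200 camera calls.

## Working session

There is one attempt and no reset: what is moved stays moved. The work goes in short steps, Python scripts to look and compute and a shell command to move; the robot and the scene stay as the last step left them, time stands still between calls to the robot, and variables do not carry over. Pictures are saved under pics/ and viewed, at most 10 in all, crops included, and the job is handed in when it is done.

```bash
mkdir -p pics
python3 - <<'E'
from plant import r
import cv2
for n in("scene","top"):
    im=r.capture(n); cv2.imwrite(f"pics/{n}.png",im[:,:,::-1])
    p=r.camera_params(n); print(n,p)
print(r.get_state())
E
```

```text
scene {'fx': 392.7700444895302, 'fy': 392.7700444895302, 'cx': 315.4062992827477, 'cy': 196.7863300140763, 'R': array([[-0.18999208,  0.98176663,  0.00610637],
       [ 0.74548738,  0.14830885, -0.64981001],
       [-0.63886742, -0.11890654, -0.76007214]]), 't': array([ 0.09808269, -0.28642069,  1.4334132 ])}
top {'fx': 383.19964973000873, 'fy': 383.19964973000873, 'cx': 317.080879168323, 'cy': 206.42661640734528, 'R': array([[-0.01316416, -0.99986475,  0.00985834],
       [-0.99826673,  0.01257626, -0.0574924 ],
       [ 0.05736064, -0.01059809, -0.99829727]]), 't': array([0.00576291, 0.55631435, 1.28295307])}
{'time_s': 0.1, 'joints': array([ 8.99598450e+01,  2.05892776e+01,  6.40374881e-01, -1.81754011e-02,
       -7.01365335e+01, -1.65088023e+01]), 'qd': array([ 0.04684601,  0.02670809,  0.06008775,  0.00388721, -0.01831658,
       -0.03301648]), 'joint_torque': array([-9.00665073e-04, -5.84164023e+01,  2.93751651e+01,  7.01545805e+00,
        1.01207089e-02, -5.63801746e-05]), 'tcp_pos': array([0.19219375, 0.64689185, 0.40380309]), 'eef_rot': array([ 1.79913230e+02, -7.89752416e-03, -1.65551397e+01]), 'contact_force': array([-0.86882619,  0.33209733, -0.99996991]), 'moment': array([ 0.00777518,  0.01001798, -0.03735365]), 'gripper_force': 0.0, 'gripper_width': 0.08749724396358827}
```

View pics/top.png

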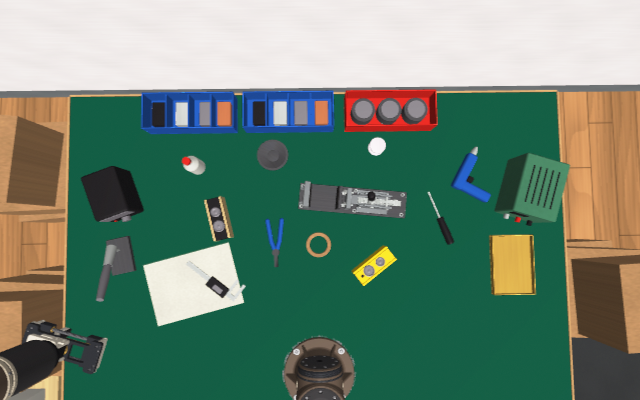

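View pics/scene.png

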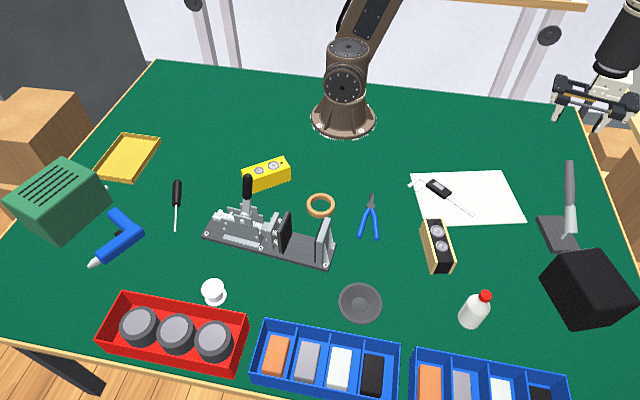

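The overview shows the speaker at top-image (218,218), the clamp from (302,195) to (406,205) with the fixed jaw on the left, and the lever grip near (371,196). I'll enlarge both next.

Run:
```python
import cv2,numpy as np
a=cv2.imread("pics/top.png")
A=cv2.resize(a[190:245,198:238],None,fx=10,fy=10,interpolation=cv2.INTER_CUBIC)
B=cv2.resize(a[175:223,293:413],None,fx=6.6,fy=6.6,interpolation=cv2.INTER_CUBIC)
cv2.imwrite("pics/A.png",A);cv2.imwrite("pics/B.png",B)
c=np.zeros((550+0,800,3),np.uint8)
```

```text
(no output)
```

View pics/A.png

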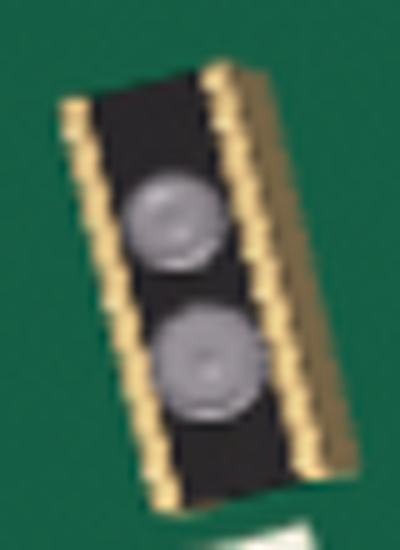

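View pics/B.png

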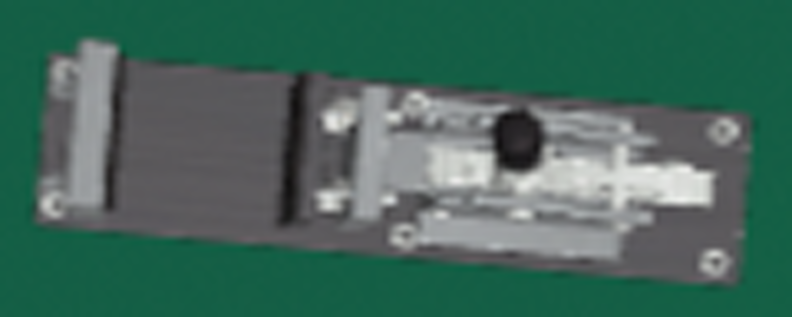

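Crop A shows the speaker's front-face corners at about (60,100), (230,62), (320,475) and (160,512). Crop B shows the base corners at (52,55), (37,225), (738,283) and (750,117), the fixed jaw's top at x 78–118, the pad at x≈285–305 and the grip at (518,138).

```bash
cat > h.py <<'E'
import numpy as np
from plant import r
def pt(n,u,v,z,p=None):
    p=p or r.camera_params(n); d=p["R"].T@np.array([(u-p["cx"])/p["fx"],(v-p["cy"])/p["fy"],1]); c=-p["R"].T@p["t"]
    return c+d*(z-c[2])/d[2]
E
python3 - <<'E'
from h import *
f=lambda q,s,o,z:np.array([pt("top",(u+.5)/s-.5+o[0],(v+.5)/s-.5+o[1],z) for u,v in q])
S=f([(60,100),(230,62),(320,475),(160,512)],10,(198,190),.06)
print(S,S.mean(0)); L=lambda a,b:np.linalg.norm(a-b)
print(L(S[0],S[1]),L(S[1],S[2]),L(S[2],S[3]),L(S[3],S[0]))
zx=(S[0]+S[1]-S[2]-S[3])/2; print("z dir",np.degrees(np.arctan2(zx[1],zx[0])))
o=(S[2]+S[3])/2; print("bottom mid",o)
C=f([(52,55),(37,225),(738,283),(750,117)],6.6,(293,175),.012)
print(C,[L(C[i],C[(i+1)%4]) for i in range(4)])
y=(C[0]+C[1]-C[2]-C[3])/2; y/=L(y,0*y); print("y dir",y,np.degrees(np.arctan2(y[1],y[0])))
m=C.mean(0); O=m+y*97.5e-3; print("origin",O,"bed",O+y*.011,"pivot",O-y*.15)
print("jaw face",[(p-O)@y for p in f([(118,45),(105,210)],6.6,(293,175),.122)],"pad",[(p-O)@y for p in f([(292,75),(280,222)],6.6,(293,175),.112)])
g=f([(518,138)],6.6,(293,175),.26)[0]; print("grip",g,(g-O)@y)
E
```

```text
[[0.58099859 0.36982411 0.06      ]
 [0.59277742 0.31441632 0.06      ]
 [0.45764602 0.28504625 0.06      ]
 [0.44635247 0.3369154  0.06      ]] [0.51944362 0.32655052 0.06      ]
0.05664594597459139 0.13828628244443528 0.053084396685806695 0.13860938635002215
z dir 12.999141078984394
bottom mid [0.45199924 0.31098082 0.06      ]
[[ 0.63762215  0.05420198  0.012     ]
 [ 0.54975773  0.06285828  0.012     ]
 [ 0.51525169 -0.29799045  0.012     ]
 [ 0.60104661 -0.30647225  0.012     ]] [np.float64(0.08828979464780903), np.float64(0.3624947903639329), np.float64(0.08621315753692897), np.float64(0.36252402460170835)]
y dir [0.09804142 0.99518233 0.        ] 84.37360212309045
origin [ 0.58547858 -0.02482033  0.012     ] bed [ 0.58655704 -0.01387333  0.012     ] pivot [ 0.57077237 -0.17409768  0.012     ]
jaw face [np.float64(0.04824694031759583), np.float64(0.047632042369993424)] pad [np.float64(-0.035536552059320076), np.float64(-0.03560601062053466)]
grip [ 0.57069298 -0.14820066  0.26      ] -0.12423552498453234
```

```bash
cat >> h.py <<'E'
from scipy.spatial.transform import Rotation as Ro
def rel(pos,rpy):
    "shift (tool axes) and rotvec deg from the present pose to the target"
    s=r.get_state(); R0=Ro.from_euler("xyz",s["eef_rot"],degrees=True); R1=Ro.from_euler("xyz",rpy,degrees=True)
    print(np.round(R0.inv().apply(np.array(pos)-s["tcp_pos"]),4),np.round((R0.inv()*R1).as_rotvec(degrees=True),2))
E
python3 -c "
from h import *
rel([.566,.337,.33],[180,0,13])"
```

```text
[0.4466 0.1904 0.0742] [ 9.000e-02  1.000e-02 -2.956e+01]
```

```bash
python3 -m pendant '[[[0.4466,0.1904,0.0742,0.09,0,-29.56,1],[0.4466,0.1904,0.0742,0.09,0,-29.56,1],[0.4466,0.1904,0.0742,0.09,0,-29.56,1],[0.4466,0.1904,0.0742,0.09,0,-29.56,1],[0.4466,0.1904,0.0742,0.09,0,-29.56,1]]]' 15
python3 -c "
from h import *
rel([.566,.337,.33],[180,0,13]);print(r.get_state()['joints'])"
```

```text
time_s: 0.6
tcp_pos: [0.3835, 0.4879, 0.3664]
eef_rot: [-179.9, -0.0, 13.2]
contact_force: [0.6, 0.1, 0.3]
gripper_width: 0.0876
gripper_force: 0.0
[0.1432 0.1886 0.0362] [-0.07 -0.01  0.18]
[ 6.98202952e+01  1.69788495e+01 -9.64144563e+00 -3.67923152e-02
 -6.33193820e+01  3.33759590e+01]
```

```bash
python3 -m pendant '[[[0.1432,0.1886,0.0362,0,0,0,1],[0.1432,0.1886,0.0362,0,0,0,1],[0.1432,0.1886,0.0362,0,0,0,1],[0.1432,0.1886,0.0362,0,0,0,1],[0.1432,0.1886,0.0362,0,0,0,1]]]' >/dev/null
python3 -m pendant '[[[0,0,0,0,0,0,1],[0,0,0,0,0,0,1]]]'
python3 -c "
from h import *
import cv2
rel([.566,.337,.33],[180,0,13]);print(r.get_state()['joints'])
p=r.camera_params('wrist');im=r.capture('wrist');cv2.imwrite('pics/w1.png',im[:,:,::-1])
import pickle;pickle.dump(p,open('w1.pkl','wb'))"
```

```text
time_s: 1.3
tcp_pos: [0.5651, 0.3369, 0.3295]
eef_rot: [-180.0, 0.1, 12.9]
contact_force: [-0.5, -0.1, -0.1]
gripper_width: 0.0876
gripper_force: 0.0
[ 0.0009  0.0001 -0.0005] [-0.04  0.06 -0.13]
[ 47.72693466  21.9966679   -7.30490615  -0.07903241 -60.72115368
  55.18602948]
```

View pics/w1.png

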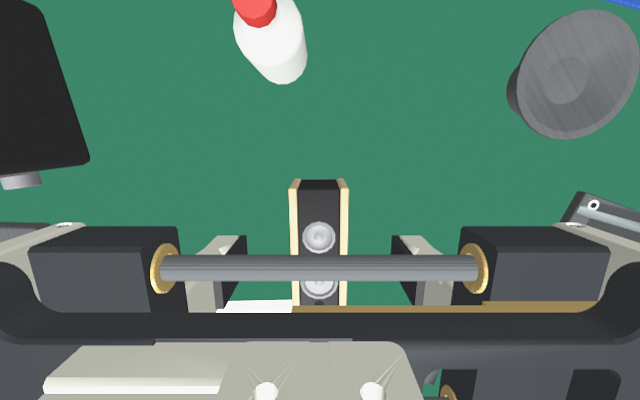

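The wrist view shows the speaker centred between the fingers (sides at columns 290 and 348, top edge at row 180), with the flux bottle well ahead.

```bash
python3 -c "
from h import *
import pickle
p=pickle.load(open('w1.pkl','rb'))
for q in ((290,180),(348,180)): print(pt('wrist',*q,.06,p))
print(pt('wrist',285,78,0,p),pt('wrist',305,50,.06,p))
"
python3 -m pendant '[[[0.001,0,0.1395,0,0,0,1],[0.001,0,0.1395,0,0,0,1],[0.001,0,0.1395,0,0,0,1],[0.001,0,0.1395,0,0,0,1],[0.001,0,0.1395,0,0,0,1]]]'
```

```text
[0.58756642 0.36864768 0.06      ]
[0.59930809 0.3173175  0.06      ]
[0.67966583 0.39859409 0.        ] [0.69446191 0.37777526 0.06      ]
time_s: 1.85
tcp_pos: [0.5652, 0.3396, 0.1916]
eef_rot: [-180.0, -0.0, 13.1]
contact_force: [0.3, 0.3, 0.8]
gripper_width: 0.0879
gripper_force: 0.0
```

```bash
python3 -m pendant '[[[0,0,0,0,0,0,-1],[0,0,0,0,0,0,-1],[0,0,0,0,0,0,-1],[0,0,0,0,0,0,-1],[0,0,0,0,0,0,-1]]]' 15
python3 -m pendant '[[[0,0,-0.01,0,0,0,-1],[0,0,-0.03,0,0,0,-1],[0,0,-0.05,0,0,0,-1],[0,0,-0.07,0,0,0,-1],[0,0,-0.09,0,0,0,-1]]]'
python3 -m pendant '[[[0,0,-0.03,0,0,0,-1],[0,0,-0.06,0,0,0,-1],[0,0,-0.06,0,0,0,-1],[0,0,-0.06,0,0,0,-1],[0,0,-0.06,0,0,0,-1]]]'
python3 -c "
from h import *
import cv2
im=r.capture('scene')[:,:,::-1];cv2.imwrite('pics/s2.png',cv2.resize(im[120:300,330:570],None,fx=3,fy=3))"
```

```text
time_s: 2.35
tcp_pos: [0.5658, 0.3383, 0.192]
eef_rot: [-179.9, -0.1, 13.0]
contact_force: [-2.5, -0.3, 5.4]
gripper_width: 0.0559
gripper_force: 15.0
time_s: 2.85
tcp_pos: [0.5648, 0.3379, 0.2809]
eef_rot: [-179.9, 0.1, 13.0]
contact_force: [0.5, -0.2, -7.4]
gripper_width: 0.0558
gripper_force: 15.0
time_s: 3.35
tcp_pos: [0.5646, 0.3376, 0.3386]
eef_rot: [-180.0, 0.2, 13.0]
contact_force: [-0.3, -0.5, -7.1]
gripper_width: 0.0559
gripper_force: 15.0
```

View pics/s2.png

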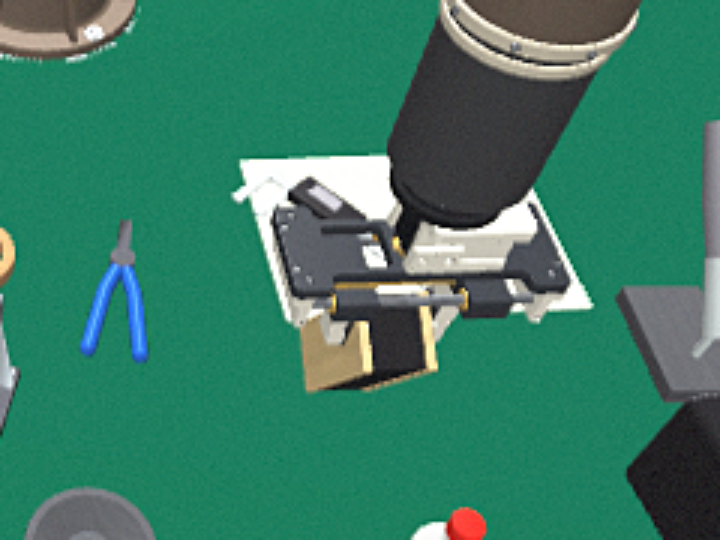

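It hangs with the top up. I'll turn it to the clamp's yaw and set it down on the bench.

```bash
python3 -c "
from h import *
rel([.535,.335,.290],[180,0,-5.6]);print(r.get_state()['moment'])"
```

```text
[-0.0295 -0.0041  0.0486] [ 0.04  0.19 18.59]
[-0.02077219 -0.14438722  0.06574895]
```

```bash
python3 -m pendant '[[[-0.01,-0.001,0.01,0,0,4,-1],[-0.02,-0.003,0.025,0,0,9,-1],[-0.0295,-0.004,0.04,0,0,14,-1],[-0.0295,-0.004,0.0486,0,0.19,18.6,-1],[-0.0295,-0.004,0.0486,0,0.19,18.6,-1]]]'
python3 -m pendant '[[[0,0,0.004,0,0,0,-1],[0,0,0.008,0,0,0,-1],[0,0,0.012,0,0,0,-1],[0,0,0.016,0,0,0,-1],[0,0,0.016,0,0,0,-1]]]'
python3 -c "
from h import *
print(r.get_state()['moment'])"
```

```text
time_s: 3.9
tcp_pos: [0.5348, 0.3349, 0.2894]
eef_rot: [179.9, 0.0, -5.7]
contact_force: [-0.9, -0.4, -7.0]
gripper_width: 0.0561
gripper_force: 15.0
time_s: 4.4
tcp_pos: [0.5383, 0.3359, 0.2811]
eef_rot: [-179.7, -0.6, -5.4]
contact_force: [1.5, -4.8, 16.2]
gripper_width: 0.0563
gripper_force: 15.0
[-2.30136415 -0.66694112  0.00345244]
```

```bash
python3 -c "
from h import *
import cv2
im=r.capture('scene')[:,:,::-1];a=cv2.resize(im[160:290,390:520],None,fx=4,fy=4)
im=r.capture('top')[:,:,::-1];b=cv2.resize(im[150:280,150:215+35],None,fx=4,fy=4)[:,:]
cv2.imwrite('pics/s3.png',cv2.resize(np.hstack([a,b]),None,fx=.85,fy=.85))"
```

```text
(no output)
```

View pics/s3.png

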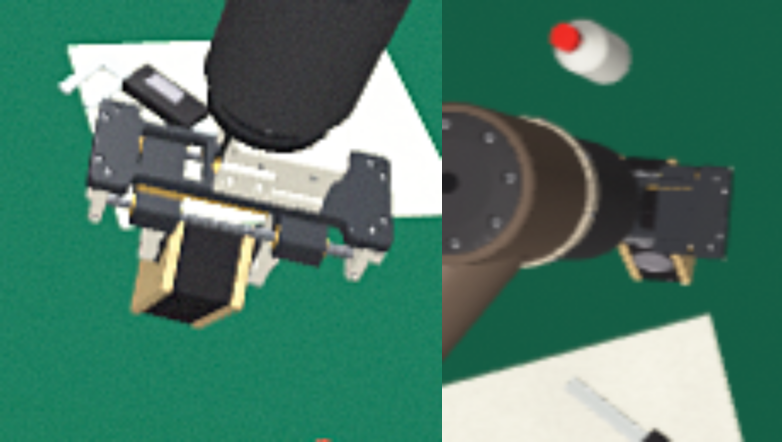

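The speaker is tilted, with its bottom towards the robot. The hanging moment (0.14 Nm at 7 N) puts this at about 19°, and the picture agrees. I'll raise it, tilt the tool 19° about the closing axis, and lower again.

```bash
python3 -m pendant '[[[0,0,-0.01,0,0,0,-1],[0,0,-0.02,0,0,0,-1],[0,0,-0.025,0,0,0,-1],[0,0,-0.025,0,0,0,-1],[0,0,-0.025,0,0,0,-1]]]'
python3 -c "
from h import *
print(r.get_state()['moment'],r.get_state()['contact_force'])"
python3 -m pendant '[[[-0.0139,0,0.0006,0,5,0,-1],[-0.0276,0,0.0024,0,10,0,-1],[-0.0412,0,0.0054,0,15,0,-1],[-0.0518,0,0.0087,0,19,0,-1],[-0.0518,0,0.0087,0,19,0,-1]]]'
python3 -c "
from h import *
print(r.get_state()['moment'],r.get_state()['contact_force'])"
```

```text
time_s: 5.0
tcp_pos: [0.5356, 0.3355, 0.301]
eef_rot: [-179.9, -0.1, -5.6]
contact_force: [0.1, 0.4, -6.1]
gripper_width: 0.056
gripper_force: 15.0
[-0.08792858 -0.09557045  0.04319821] [ 0.10300935  0.37732388 -6.12149714]
time_s: 5.5
tcp_pos: [0.4817, 0.3389, 0.2903]
eef_rot: [179.8, -19.2, -5.4]
contact_force: [-0.2, -1.7, -8.0]
gripper_width: 0.0561
gripper_force: 15.0
[-0.27348432  1.94532768 -0.11871372] [-0.16720253 -1.70972372 -7.95567284]
```

```bash
python3 -m pendant '[[[-0.002,0,0.0057,0,0,0,-1],[-0.0039,0,0.0114,0,0,0,-1],[-0.0046,0,0.0132,0,0,0,-1],[-0.0052,0,0.0151,0,0,0,-1],[-0.0052,0,0.0151,0,0,0,-1]]]'
python3 -m pendant '[[[-0.0008,0,0.0023,0,0,0,-1],[-0.0016,0,0.0047,0,0,0,-1],[-0.0016,0,0.0047,0,0,0,-1]]]'
```

```text
time_s: 6.0
tcp_pos: [0.4847, 0.3406, 0.2761]
eef_rot: [-179.9, -19.2, -5.7]
contact_force: [0.1, -0.3, -6.3]
gripper_width: 0.0557
gripper_force: 15.0
time_s: 6.3
tcp_pos: [0.4845, 0.3408, 0.272]
eef_rot: [-179.8, -19.2, -5.6]
contact_force: [-0.3, -0.3, -3.6]
gripper_width: 0.0559
gripper_force: 15.0
```

```bash
python3 -m pendant '[[[-0.0005,0,0.0014,0,0,0,-1],[-0.0009,0,0.0028,0,0,0,-1],[-0.0009,0,0.0028,0,0,0,-1]]]'
python3 -m pendant '[[[-0.0002,0,0.0005,0,0,0,-1],[-0.0002,0,0.0005,0,0,0,-1],[-0.0002,0,0.0005,0,0,0,-1]]]' 3
python3 -c "
from h import *
import cv2
im=r.capture('scene')[:,:,::-1];a=cv2.resize(im[160:290,390:520],None,fx=4,fy=4)
im=r.capture('top')[:,:,::-1];b=cv2.resize(im[150:280,150:215+35],None,fx=4,fy=4)[:,:]
cv2.imwrite('pics/s4.png',cv2.resize(np.hstack([a,b]),None,fx=.85,fy=.85))"
```

```text
time_s: 6.6
tcp_pos: [0.4852, 0.3411, 0.2716]
eef_rot: [-179.7, -19.4, -5.7]
contact_force: [-4.2, -4.4, 14.1]
gripper_width: 0.0557
gripper_force: 15.0
time_s: 6.9
tcp_pos: [0.4846, 0.341, 0.2691]
eef_rot: [-179.8, -19.2, -5.6]
contact_force: [-2.9, -0.9, 4.3]
gripper_width: 0.0559
gripper_force: 3.0
```

View pics/s4.png

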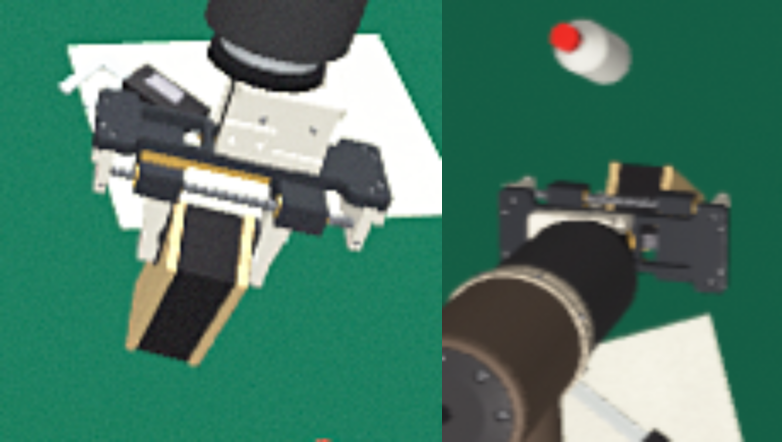

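The scene crop shows the top face with its back edge at (167,268)–(242,281), and the bottom edge at (128,347)–(193,364).

```bash
python3 -c "
from h import *
f=lambda u,v,z:pt('scene',390+u/3.4,160+v/3.4,z)
print(f(128,347,0),f(193,364,0),f(167,268,.14),f(242,281,.14),f(180,205,.14),f(255,212,.14))
t=lambda u,v,z:pt('top',150+(u-442)/3.4,150+v/3.4,z)
print(t(612,163,.14),t(672,167,.14))
s=r.get_state();print(s['tcp_pos']+Ro.from_euler('xyz',s['eef_rot'],degrees=True).apply([0,0,.159]))"
```

```text
[0.55468592 0.31076472 0.        ] [0.56034752 0.3602869  0.        ] [0.57753962 0.30664962 0.14      ] [0.57850995 0.35705588 0.14      ] [0.52012747 0.31642369 0.14      ] [0.51608349 0.36896979 0.14      ]
[0.57973744 0.3578462  0.14      ] [0.57545857 0.30397684 0.14      ]
[0.53666011 0.33631842 0.11850633]
```

It still leans about 8° with the top away. I'll walk the lightly held top back, then open.

```bash
python3 -m pendant '[[[-0.005,0,-0.0016,0,0,0,-1],[-0.0098,0,-0.003,0,0,0,-1],[-0.0147,0,-0.004,0,0,0,-1],[-0.016,0,-0.003,0,0,0,-1],[-0.016,0,-0.003,0,0,0,-1]]]' 3
python3 -m pendant '[[[0,0,0,0,0,0,-0.3],[0,0,0,0,0,0,0],[0,0,0,0,0,0,0.5],[0,0,0,0,0,0,1],[0,0,0,0,0,0,1]]]'
python3 -m pendant '[[[0,0,-0.04,0,0,0,1],[0,0,-0.08,0,0,0,1],[0,0,-0.12,0,0,0,1],[0,0,-0.14,0,0,0,1],[0,0,-0.14,0,0,0,1]]]'
python3 -c "
from h import *
rel([.54,.336,.40],[180,0,-95.6])"
```

```text
time_s: 7.5
tcp_pos: [0.4683, 0.3424, 0.2659]
eef_rot: [-179.9, -19.2, -5.6]
contact_force: [-1.5, -0.1, 2.2]
gripper_width: 0.0561
gripper_force: 3.0
time_s: 8.0
tcp_pos: [0.4684, 0.342, 0.2655]
eef_rot: [-179.9, -19.2, -5.6]
contact_force: [-0.4, -0.3, -0.2]
gripper_width: 0.0748
gripper_force: 0.0
time_s: 8.5
tcp_pos: [0.4222, 0.3471, 0.4014]
eef_rot: [-179.5, -19.3, -5.7]
contact_force: [-0.2, 1.2, -0.8]
gripper_width: 0.0875
gripper_force: 0.0
[ 0.1112 -0.0002  0.0405] [-15.51 -14.81  89.08]
```

```bash
for i in 1; do python3 -m pendant '[[[0.1112,0,0.0405,-15.51,-14.81,89.08,1],[0.1112,0,0.0405,-15.51,-14.81,89.08,1],[0.1112,0,0.0405,-15.51,-14.81,89.08,1],[0.1112,0,0.0405,-15.51,-14.81,89.08,1],[0.1112,0,0.0405,-15.51,-14.81,89.08,1]]]' >/dev/null; done
python3 -c "
from h import *
rel([.54,.336,.40],[180,0,-95.6])"
```

```text
[-0.0011 -0.0006 -0.0061] [-7.75 -8.15 46.82]
```

```bash
python3 -m pendant '[[[0,0,-0.006,-7.75,-8.15,46.82,1],[0,0,-0.006,-7.75,-8.15,46.82,1],[0,0,-0.006,-7.75,-8.15,46.82,1],[0,0,-0.006,-7.75,-8.15,46.82,1],[0,0,-0.006,-7.75,-8.15,46.82,1]]]' >/dev/null
python3 -m pendant '[[[0,0,0,0,0,7,1],[0,0,0,0,0,7,1],[0,0,0,0,0,7,1]]]'
python3 -c "
from h import *
import cv2,pickle
rel([.54,.336,.40],[180,0,-95.6]);print(r.get_state()['joints'])
p=r.camera_params('wrist');im=r.capture('wrist')[:,:,::-1];pickle.dump(p,open('w2.pkl','wb'))
print(p)
cv2.imwrite('pics/wfull.png',im)
im2=r.capture('scene')[:,:,::-1];cv2.imwrite('pics/scfull.png',im2)
a=cv2.resize(im[150:400,190:450],(520,500));b=cv2.resize(im2[180:280,400:456],(280,500))
cv2.imwrite('pics/s5.png',np.hstack([a,b]))"
```

```text
time_s: 9.8
tcp_pos: [0.5394, 0.3351, 0.4012]
eef_rot: [-179.0, -0.8, -96.9]
contact_force: [-0.5, 0.0, 0.8]
gripper_width: 0.0876
gripper_force: 0.0
[-0.0009 -0.0005  0.0012] [-1.01 -0.81 -1.32]
[ 49.85314218  16.85280855  -5.70001743   1.3909528  -67.56174854
 -57.30510179]
{'fx': 277.5990486980173, 'fy': 277.5990486980173, 'cx': 318.68365012166646, 'cy': 207.96028822318422, 'R': array([[-0.99256823,  0.12018931, -0.01904841],
       [ 0.11225327,  0.96475214,  0.23801789],
       [ 0.0469842 ,  0.23411075, -0.97107396]]), 't': array([ 0.50311951, -0.40927714,  0.2841844 ])}
```

View pics/s5.png

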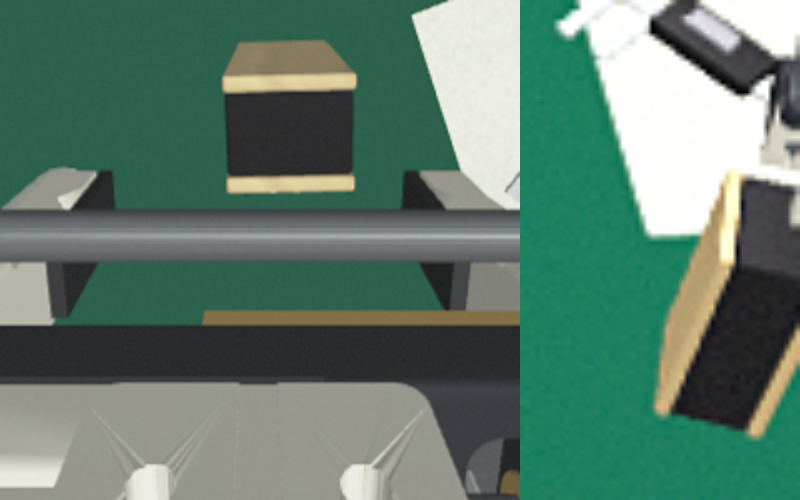

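The wrist crop shows the speaker standing upright; its top-face corners are (222,77), (356,75), (355,190) and (228,192).

```bash
python3 -c "
from h import *
import pickle
p=pickle.load(open('w2.pkl','rb'))
P=np.array([pt('w',190+u/2,150+v/2,.14,p) for u,v in((222,77),(356,75),(355,190),(228,192))])
print(P,P.mean(0));e=P[1]-P[0]+P[2]-P[3];print(np.degrees(np.arctan2(e[1],e[0])),np.linalg.norm(P[1]-P[0]),np.linalg.norm(P[2]-P[1]))
c=P.mean(0);rel([c[0],c[1],.40],[180,0,-95.6])
b=[pt('scene',400+u/5,180+v/5,0) for u,v in((657-520,412),(755-520,437))];print(b)"
```

```text
[[0.5571758  0.3069652  0.14      ]
 [0.49826423 0.31300371 0.14      ]
 [0.50295374 0.36681592 0.14      ]
 [0.5617419  0.36114167 0.14      ]] [0.53003392 0.33698162 0.14      ]
174.31698818039658 0.059220240373731754 0.054016160329602145
[-0.0006  0.0094  0.0014] [-1.02 -0.78 -1.34]
[array([0.55587365, 0.31012849, 0.        ]), array([0.56127494, 0.36087056, 0.        ])]
```

```bash
python3 -m pendant '[[[-0.0006,0.0094,0.0014,-1.02,-0.78,-1.34,1],[-0.0006,0.0094,0.0014,-1.02,-0.78,-1.34,1],[-0.0006,0.0094,0.0014,-1.02,-0.78,-1.34,1]]]'
python3 -c "
from h import *
rel([.530,.337,.290],[180,0,-95.6])"
```

```text
time_s: 10.2
tcp_pos: [0.5298, 0.3372, 0.4007]
eef_rot: [-180.0, 0.1, -95.7]
contact_force: [-0.2, -0.7, 0.5]
gripper_width: 0.0874
gripper_force: 0.0
[ 3.000e-04 -1.000e-04  1.107e-01] [-0.04  0.07 -0.11]
```

```bash
python3 -m pendant '[[[0,0,0.04,0,0,0,1],[0,0,0.08,0,0,0,1],[0,0,0.1,0,0,0,1],[0,0,0.1107,0,0,0,1],[0,0,0.1107,0,0,0,1]]]'
python3 -m pendant '[[[0,0,0,0,0,0,-1],[0,0,0,0,0,0,-1],[0,0,0,0,0,0,-1],[0,0,0,0,0,0,-1],[0,0,0,0,0,0,-1]]]' 30
python3 -m pendant '[[[0,0,-0.01,0,0,0,-1],[0,0,-0.03,0,0,0,-1],[0,0,-0.06,0,0,0,-1],[0,0,-0.1,0,0,0,-1],[0,0,-0.15,0,0,0,-1]]]'
python3 -c "
from h import *
rel([.5866,-.0139,.44],[180,0,-95.6])"
```

```text
time_s: 10.7
tcp_pos: [0.53, 0.3371, 0.2886]
eef_rot: [180.0, -0.1, -95.7]
contact_force: [0.2, -1.0, 0.4]
gripper_width: 0.0878
gripper_force: 0.0
time_s: 11.2
tcp_pos: [0.5302, 0.3374, 0.2907]
eef_rot: [-179.9, 0.1, -95.8]
contact_force: [-2.9, 0.3, 4.3]
gripper_width: 0.0601
gripper_force: 30.0
time_s: 11.7
tcp_pos: [0.5292, 0.3365, 0.4386]
eef_rot: [179.8, -0.2, -95.8]
contact_force: [1.5, 1.0, -7.2]
gripper_width: 0.0599
gripper_force: 30.0
[ 0.3428 -0.0924 -0.0007] [ 0.24 -0.2  -0.19]
```

```bash
python3 -m pendant '[[[0.05,-0.0135,0,0,0,0,-1],[0.1,-0.027,0,0,0,0,-1],[0.148,-0.04,0,0,0,0,-1],[0.195,-0.0525,0,0,0,0,-1],[0.24,-0.065,0,0,0,0,-1]]]' >/dev/null
python3 -m pendant '[[[0.04,-0.0105,0,0,0,0,-1],[0.075,-0.02,0,0,0,0,-1],[0.1,-0.027,0,0,0,0,-1],[0.1028,-0.0274,0,0,0,0,-1],[0.1028,-0.0274,0,0,0,0,-1]]]'
python3 -c "
from h import *
import cv2
rel([.5866,-.0139,.40],[180,0,-95.6]);print(r.get_state()['joints'])
im2=r.capture('scene')[:,:,::-1];cv2.imwrite('pics/sc2.png',cv2.resize(im2[120:290,190:370],None,fx=3.5,fy=3.5,interpolation=cv2.INTER_CUBIC))"
```

```text
time_s: 12.7
tcp_pos: [0.5871, -0.0142, 0.4387]
eef_rot: [179.9, 0.0, -95.9]
contact_force: [0.3, -0.4, -7.4]
gripper_width: 0.0599
gripper_force: 30.0
[-0.0002  0.0005  0.0387] [ 0.1   0.04 -0.29]
[ 17.64783057  11.20317289  -7.6746088   -0.08095045 -71.19810727
 -23.50847598]
```

View pics/sc2.png

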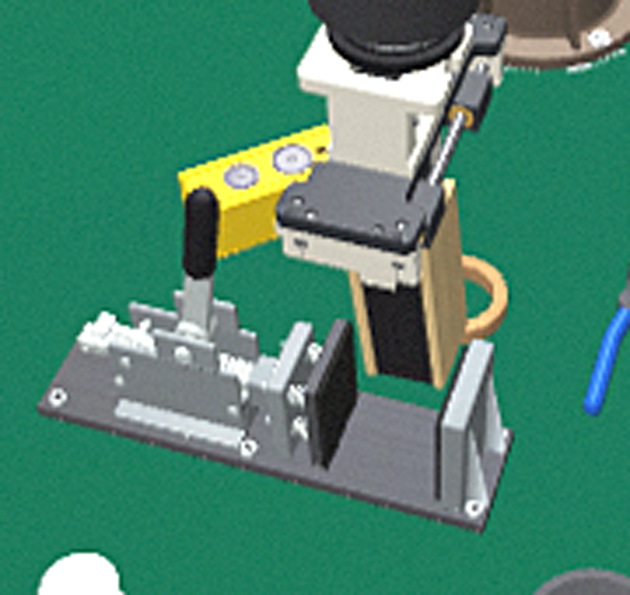

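The scene crop shows the speaker held upright above the gap. The jaw's inner top edge runs (443,413)–(472,345), the pad's face edge (326,383)–(351,322), and the speaker's near bottom corners are (372,377) and (443,387).

```bash
python3 -c "
from h import *
O=np.array([.58548,-.02482,0]);a=np.radians(84.37);y=np.array([np.cos(a),np.sin(a),0]);x=np.array([y[1],-y[0],0])
for u,v,z in((443,413,.122),(472,345,.122),(326,383,.112),(351,322,.112),(372,377,.149),(443,387,.149),(40,410,.0),(485,532,0),(513,435,0)):
    d=pt('scene',190+u/3.5,120+v/3.5,z)-O; print(z,np.round([d@x,d@y],4))"
```

```text
0.122 [0.0286 0.0498]
0.122 [-0.0335  0.053 ]
0.112 [ 0.0214 -0.0384]
0.112 [-0.0356 -0.0393]
0.149 [0.0322 0.0006]
0.149 [0.0263 0.0489]
0.0 [ 0.0375 -0.2796]
0 [0.0411 0.0871]
0 [-0.0481  0.0854]
```

```bash
python3 -m pendant '[[[0.005,0,0.01,0,0,-0.29,-1],[0.005,0.0005,0.04,0,0,-0.29,-1],[0.005,0.0005,0.07,0,0,-0.29,-1],[0.005,0.0005,0.1,0,0,-0.29,-1],[0.005,0.0005,0.11,0,0,-0.29,-1]]]'
python3 -m pendant '[[[0,0,0.01,0,0,0,-1],[0,0,0.02,0,0,0,-1],[0,0,0.0215,0,0,0,-1],[0,0,0.0215,0,0,0,-1]]]'
```

```text
time_s: 13.25
tcp_pos: [0.5877, -0.021, 0.3333]
eef_rot: [-179.6, -0.4, -95.3]
contact_force: [-3.5, -24.9, 25.7]
gripper_width: 0.0596
gripper_force: 30.0
time_s: 13.65
tcp_pos: [0.5879, -0.0201, 0.3139]
eef_rot: [-179.6, -0.2, -95.3]
contact_force: [-5.3, -16.6, 29.6]
gripper_width: 0.0595
gripper_force: 30.0
```

Side contact with the fixed jaw. I'll back up and shift further from it, feeling by force.

```bash
python3 -m pendant '[[[0.003,0,-0.01,0,0,0,-1],[0.006,0,-0.03,0,0,0,-1],[0.008,0,-0.05,0,0,0,-1],[0.008,0,-0.08,0,0,0,-1],[0.008,0,-0.08,0,0,0,-1]]]'
python3 -m pendant '[[[0,0,-0.03,0,0,0,-1],[0,0,-0.05,0,0,0,-1],[0,0,-0.05,0,0,0,-1]]]'
python3 -c "
from h import *
import cv2
s=r.get_state();print(s['moment'],s['contact_force'])
im=r.capture('scene')[:,:,::-1];cv2.imwrite('pics/raw3.png',im);o=cv2.imread('pics/scene.png')
top=r.capture('top')[:,:,::-1];cv2.imwrite('pics/rawt3.png',top)
# plywood-coloured pixels in the scene region below the gripper
h=cv2.cvtColor(im,cv2.COLOR_BGR2HSV);m=cv2.inRange(h,(10,50,90),(28,190,255))
sub=m[150:270,270:345]
for i in range(0,120,4): print(150+i,''.join('#' if v else '.' for v in sub[i]))"
```

```text
time_s: 14.15
tcp_pos: [0.5868, -0.0253, 0.3916]
eef_rot: [-179.6, 0.1, -95.4]
contact_force: [1.7, -0.8, -6.6]
gripper_width: 0.0597
gripper_force: 30.0
time_s: 14.45
tcp_pos: [0.5863, -0.0254, 0.4395]
eef_rot: [-179.8, 0.1, -95.4]
contact_force: [1.5, 0.2, -6.3]
gripper_width: 0.0595
gripper_force: 30.0
[ 0.18770589 -0.25158188 -0.00499016] [ 1.52208302  0.17746768 -6.30758631]
150 ...........................................######..........................
154 #######........................................###.........................
158 #########..................................................................
162 ########...................................................................
166 ####.......................................................................
170 .#.........................................................................
174 ...........................................................................
178 ...........................................................................
182 ........................................#####............................
[... 982 characters left out ...]
............................................................
238 ...........................................................................
242 ...........................................................................
246 ...........................................................................
250 ...........................................................................
254 ...........................................................................
258 ...........................................................................
262 ...........................................................................
266 ...........................................................................
```

Run:
```python
import cv2,numpy as np
def show(im,r0,r1,c0,c1):
    h=cv2.cvtColor(im,cv2.COLOR_BGR2HSV).astype(int)
    for i in range(r0,r1,2):
        s=''
        for j in range(c0,c1):
            H,S,V=h[i,j]
            s+= 'g' if 60<H<90 and S>90 else 'P' if 8<=H<=28 and S>60 and V>170 else 'p' if 8<=H<=28 and S>60 and V>60 else '#' if V<60 else '-' if V<130 else '.'
        print(i,s)
old=cv2.resize(cv2.imread('pics/sc2.png'),(180,170),interpolation=cv2.INTER_AREA)
print('before');show(old,50,145,70,150)
print('now');show(cv2.imread('pics/raw3.png')[120:290,190:370],50,145,70,150)
```

```text
before
50 ..................-.............................-###-..-gggggggggggggggggggggggg
52 ...P..........----.....-.......................-#-.....-P...gggggggggggggggggggg
54 .........PP-......-...........................-#-.......-P.pgggggggggggggggggggg
56 ..PPPPPPPP--------............................##.......-#PPpgggggggggggggggggggg
58 PPPPPPPPP-----..-......................................##ppp-ggggggggggggggggggg
60 PPPPPPPPp-.----------................................-###ppppggggggggggggggggggg
62 PPPPPPPPP##-------..........................--....--.-##pppppggggggggggggggggggg
64 PPPPPPPPP.-##########------..........---..--..-..-##-##ppppppggggggggggggggggggg
66 PPPPPPPPP.........--##########------...-..---...-##-##-pppppp-gggggggggggggggggg
68 PPPPPP.-.g................--##########-------..-#-P##-ppppppp-gggggggggggggggggg
70 P..gggggggg........................--############---#pppppppp-gggggggggggggggggg
72 ggggggggggg................................--#-...PPppppppppppgggggggggggggggggg
74 ggggggggggggggggg.................................PPPpppppppppPPPPPP.ggggggggggg
7
[... 6320 characters left out ...]
.---..--.......ggggg
130 ..-..........-....----###-............................-#...-..--...-......-ggggg
132 ----...............---##-.........--....-.............-#.....---....-....-gggggg
134 gg---------...........--.................-............-#.....---....-....ggggggg
136 ggggggggg---------..............-.................-...-#.-.-----........-ggggggg
138 gggggggggggggggg----------..........-.................-#.....---.......-gggggggg
140 gggggggggggggggggggggggg----------....................--.....--........-gggggggg
142 ggggggggggggggggggggggggggggggg----------.............--.....---......-ggggggggg
144 ggggggggggggggggggggggggggggggggggggggg---------.............--.......gggggggggg
```

The class maps show the speaker has swung about the grip axis, bottom towards +y. I'll fit the tilt from its corners.

Run:
```python
from h import *
from scipy.optimize import least_squares
p=r.camera_params('scene');a=np.radians(84.37);Y=np.array([np.cos(a),np.sin(a),0]);X=np.array([Y[1],-Y[0],0]);Z=np.array([0,0,1.])
def proj(P):
    c=p["R"]@P+p["t"];return np.array([p["fx"]*c[0]/c[2]+p["cx"],p["fy"]*c[1]/c[2]+p["cy"]])
def corner(G,th,s,y,z,dy):  # th>0: bottom towards +Y
    v=y+dy;w=z-s
    return G+X*.03+Y*(v*np.cos(th)-w*np.sin(th))+Z*(v*np.sin(th)+w*np.cos(th))
def fit(G,obs,line,x0):
    def f(q):
        e=[]
        for (y,z,u,v) in obs: e+=list(proj(corner(G,q[0],q[1],y,z,q[2]))-(u,v))
        A=proj(corner(G,*q[:2],-.028,0,q[2]));B=proj(corner(G,*q[:2],-.028,.1,q[2]));n=np.array([-(B-A)[1],(B-A)[0]]);n/=np.linalg.norm(n)
        e+=[n@(np.array(l)-A) for l in line];return e
    o=least_squares(f,x0,x_scale=[.1,.01,.01]);print(np.degrees(o.x[0]),o.x[1:],o.cost)
o=np.array([260,120])
L=[(8,72),(14,76),(18,80),(25,84),(31,88),(37,92)]
fit(np.array([.5863,-.0254,.2805]),[(-.028,0,301,214.5),(.028,0,312,206)],[np.array(l)+o for l in L],[.8,.13,0])
L=[(30,78),(30.5,84),(31.5,90),(33,97),(34.5,104)]
fit(np.array([.5871,-.0142,.2797]),[(-.028,0,295.5,227.5),(.028,0,317,231)],[np.array(l)+o for l in L],[.1,.13,0])
```

```text
54.64475716951636 [ 0.05466264 -0.02982481] 3.154437275404597
4.905636622229562 [0.13017152 0.00281758] 0.6651247319123813
```

Run:
```python
import cv2,numpy as np
def show(im,r0,r1,c0,c1):
    h=cv2.cvtColor(im,cv2.COLOR_BGR2HSV).astype(int)
    for i in range(r0,r1,2):
        s=''
        for j in range(c0,c1):
            H,S,V=h[i,j]
            s+= 'g' if 60<H<90 and S>90 else 'Y' if 22<H<=35 and S>170 and V>100 else 'P' if 8<=H<=28 and S>60 and V>170 else 'p' if 8<=H<=28 and S>60 and V>60 else '#' if V<60 else '-' if V<130 else '.'
        print(i,s)
show(cv2.imread('pics/raw3.png'),140,218,235,330)
print('top');show(cv2.imread('pics/rawt3.png'),170,240,270,380)
```

```text
140 gggggggggggggggggggggggggggggggggg........................-####-................-#-.....-....gg
142 ggggggggggggggggggggggggggggggggggg............................................-##.......#...gg
144 gggggggggggggggggggggggggggggggggggg..........................................-##.......-#ggggg
146 gggggggggggggggggggggggggggggggggggggggggg....................................#-.......-##ggggg
148 ggggggggggggggggggggggggggggggggggggggggggg..................................##---....-##gggggg
150 gggggggggggggggggggggggggggggggggggg.gggggg.................................-#pPPPPp####ggggggg
152 gggggggggggggggggggggggggggggggggg..PPP.ggg................................-##p...-pP###ggggggg
154 gggggggggggggggggggggggggggggggggp.PPPPPPP.........................-......-#g#-..-pPp##gggggggg
156 ggggggggggggggggggggggggggggggg-P.PPPPPPPPPP.............................-#-gg..--ggggggggggggg
158 gggggggggggggggggggggggggggggg#P.PPPPPPPPPPP.............................#-.g...-gggggggggggggg
160 gggggggggggggggggggggggggggg##P.PPPPPPPPPPP.......................-.....#-.....-ggggggggggggggg

[... 6128 characters left out ...]
gggggggggg
228 .-gggggg-....ggggggggggggggggggggggggggggggggggggggggggggggggggggggggggggggggggggggggggggggggggggggggggggggggg
230 ..gggggg-....ggggggggggggggggggggggggggggggggggggggggggggggggggggggggggggggggggggggggggggggggggggggggggggggggg
232 ..gggggg-....gggggggggggggggggggggggggggggggg-------gggggggggggggggggggggggggggggggggggggggggggggggggggggggggg
234 ..-gggg-....-gggggggggggggggggggggggggggg-pPPPPPPPPPPPPpgggggggggggggggggggggggggggggggggggggggggggggggggggggg
236 ...gggg-....-ggggggggggggggggggggggggggpPPPPPp-gggg-PPPPPpgggggggggggggggggggggggggggggggggggggggggggggggggggg
238 ...gggg-....ggggggggggggggggggggggggggpPPPpggggggggggg-PPPP-gggggggggggggggggggggggggggggggggggggggggggggggggg
```

```bash
cat > fit.py <<'E'
from h import *
from scipy.optimize import least_squares
p=r.camera_params('scene');a=np.radians(84.37);Y=np.array([np.cos(a),np.sin(a),0]);X=np.array([Y[1],-Y[0],0]);Z=np.array([0,0,1.])
def proj(P,p=p):
    c=p["R"]@P+p["t"];return np.array([p["fx"]*c[0]/c[2]+p["cx"],p["fy"]*c[1]/c[2]+p["cy"]])
def corner(G,q,x,y,z):
    th,s,dy=q;v=y+dy;w=z-s
    return G+X*x+Y*(v*np.cos(th)-w*np.sin(th))+Z*(v*np.sin(th)+w*np.cos(th))
E
python3 - <<'E'
from fit import *
G=np.array([.5863,-.0254,.2805])
obs=[(-.028,0,300.5,215),(-.028,.14,251,179.5),(.028,0,311,206.5)]
f=lambda q:np.concatenate([proj(corner(G,q,.03,y,z))-(u,v) for y,z,u,v in obs])
o=least_squares(f,[.9,.06,-.03],x_scale=[.1,.01,.01]);q=o.x
print(np.degrees(q[0]),q[1:],np.round(f(q),1))
for n,pp in(("scene",p),("top",r.camera_params('top'))):
  for x in(.03,-.03):
    for y in(-.028,.028):
      for z in(0,.14):print(n,x,y,z,np.round(proj(corner(G,q,x,y,z),pp),0),np.round(corner(G,q,x,y,z),3))
E
```

```text
52.68949179244467 [ 0.05783946 -0.03216685] [-1.2  0.5 -1.8 -0.   2.7 -0. ]
scene 0.03 -0.028 0 [299. 215.] [ 0.617 -0.019  0.198]
scene 0.03 -0.028 0.14 [249. 179.] [ 0.606 -0.13   0.282]
scene 0.03 0.028 0 [314. 206.] [0.62  0.015 0.242]
scene 0.03 0.028 0.14 [262. 168.] [ 0.609 -0.096  0.327]
scene -0.03 -0.028 0 [307. 196.] [ 0.557 -0.013  0.198]
scene -0.03 -0.028 0.14 [260. 161.] [ 0.546 -0.124  0.282]
scene -0.03 0.028 0 [321. 187.] [0.561 0.021 0.242]
scene -0.03 0.028 0.14 [272. 149.] [ 0.55  -0.09   0.327]
top 0.03 -0.028 0 [323. 182.] [ 0.617 -0.019  0.198]
top 0.03 -0.028 0.14 [365. 182.] [ 0.606 -0.13   0.282]
top 0.03 0.028 0 [312. 179.] [0.62  0.015 0.242]
top 0.03 0.028 0.14 [354. 179.] [ 0.609 -0.096  0.327]
top -0.03 -0.028 0 [322. 202.] [ 0.557 -0.013  0.198]
top -0.03 -0.028 0.14 [363. 204.] [ 0.546 -0.124  0.282]
top -0.03 0.028 0 [310. 200.] [0.561 0.021 0.242]
top -0.03 0.028 0.14 [353. 202.] [ 0.55  -0.09   0.327]
```

The fit agrees with both cameras: tilt 53°, gripped at z_s≈58 mm on the +y edge. I'll carry it slowly back to open bench, right it there and regrip harder.

```bash
python3 -c "
from h import *
rel([.52,.29,.44],[180,0,-95.6])"
```

```text
[-0.3079  0.095  -0.0033] [0.08 0.09 0.15]
```

```bash
python3 -m pendant '[[[-0.01,0.003,-0.001,0,0,0,-1],[-0.03,0.009,-0.001,0,0,0,-1],[-0.055,0.017,-0.001,0,0,0,-1],[-0.085,0.026,-0.001,0,0,0,-1],[-0.115,0.035,-0.001,0,0,0,-1]]]' 45 >/dev/null
python3 -m pendant '[[[-0.03,0.0093,0,0,0,0,-1],[-0.06,0.0185,0,0,0,0,-1],[-0.09,0.0278,0,0,0,0,-1],[-0.12,0.037,0,0,0,0,-1],[-0.145,0.0447,0,0,0,0,-1]]]' >/dev/null
python3 -m pendant '[[[-0.02,0.0062,0,0,0,0,-1],[-0.035,0.011,0,0,0,0,-1],[-0.045,0.014,0,0,0,0,-1],[-0.0479,0.015,0,0,0,0,-1],[-0.0479,0.015,0,0,0,0,-1]]]'
python3 -m pendant '[[[-0.0139,0,0.0006,0,5,0,-1],[-0.0276,0,0.0024,0,10,0,-1],[-0.0412,0,0.0054,0,15,0,-1],[-0.0544,0,0.0096,0,20,0,-1],[-0.0672,0,0.0149,0,25,0,-1]]]'
python3 -c "
from h import *
print(r.get_state()['joints'])"
```

```text
time_s: 16.05
tcp_pos: [0.5208, 0.2894, 0.4388]
eef_rot: [180.0, 0.0, -95.5]
contact_force: [1.1, -0.3, -6.5]
gripper_width: 0.0593
gripper_force: 45.0
time_s: 16.55
tcp_pos: [0.5279, 0.3561, 0.4248]
eef_rot: [-179.9, -25.0, -95.6]
contact_force: [0.4, -0.8, -7.1]
gripper_width: 0.0595
gripper_force: 45.0
[ 55.10436815  22.18673716  -1.53963029  12.04703689 -88.4152558
 -63.36169166]
```

```bash
python3 -m pendant '[[[-0.0166,0,0.0009,0,6,0,-1],[-0.0331,0,0.0035,0,12,0,-1],[-0.0491,0,0.0078,0,18,0,-1],[-0.0647,0,0.0137,0,24,0,-1],[-0.0739,0,0.0182,0,27.7,0,-1]]]'
python3 -m pendant '[[[0,0,0,0,0,0,-1],[0,0,0,0,0,0,-1]]]'
python3 - <<'E'
from fit import *
import cv2
s=r.get_state();print(s['joints']);G=s['tcp_pos']+Ro.from_euler('xyz',s['eef_rot'],degrees=True).apply([0,0,.159]);print(G)
im=r.capture('scene')[:,:,::-1];q=[0,.058,-.032]
uv=[proj(corner(G,q,x,y,z)) for x in(.03,) for y in(-.028,.028) for z in(0,.14)];print(np.round(uv))
c0,r0=np.min(uv,0).astype(int)-18;c1,r1=np.max(uv,0).astype(int)+18
h=cv2.cvtColor(im,cv2.COLOR_BGR2HSV).astype(int)
print(c0)
for i in range(r0,r1,2):
    t=''
    for j in range(c0,c1):
        H,S,V=h[i,j];t+= 'g' if 60<H<90 and S>90 else 'P' if 8<=H<=28 and S>60 and V>170 else 'p' if 8<=H<=28 and S>60 and V>60 else '#' if V<60 else '-' if V<130 else '.'
    print(i,t)
E
```

```text
time_s: 17.05
tcp_pos: [0.5338, 0.4159, 0.3748]
eef_rot: [180.0, -52.8, -95.5]
contact_force: [0.3, 0.3, -7.7]
gripper_width: 0.0592
gripper_force: 45.0
time_s: 17.25
tcp_pos: [0.5337, 0.4151, 0.3765]
eef_rot: [-180.0, -52.5, -95.5]
contact_force: [0.7, -0.4, -6.7]
gripper_width: 0.0592
gripper_force: 45.0
[  59.31428113   35.08944091    2.51371643   20.5767897  -106.06127985
  -68.10729597]
[0.52161967 0.28959513 0.2796054 ]
[[412. 201.]
 [425. 156.]
 [437. 207.]
 [454. 162.]]
393
138 ggggggggggggggggggggggggggggggggg-...Pggggggggggggggggggggggggggggggggg......-.
140 gggggggggggggggggggggggggggggggggP...p----------gggggggggggggggggggggggg.....--
142 gggggggggggggggggggggggggggggggg.P...#-------------------p...ggggggggggg-------
144 ggggggggggggggggggggggggggggggggp...P#-------------------P...ggggggggggg-------
146 ggggggggggggggggggggggggggggggggP...p-------------------p....ggggggggggg-------
148 gggggggggggggggggggggggggggggggpP...#-------------------p...Pggggggggggg-------
150 gggggggggggggggggggggggggggggggP...P#-------------------P...Pggggggggggg---pPPP
152 ggggggggggggggggggggg
[... 2298 characters left out ...]
............................
208 ggggggggggggggggggggggggggg....................................................
210 ggggggggggggggggggggggggggg....................................................
212 gggggggggggggggggggggggggggg...................................................
214 gggggggggggggggggggggggggggg...................................................
216 ggggggggggggggggggggggggggggg..................................................
218 gggggggggggggggggggggggggggggg.................................................
220 gggggggggggggggggggggggggggggg.................................................
222 ggggggggggggggggggggggggggggggg................................................
```

```bash
python3 -m pendant '[[[-0.0159,0,0.0122,0,0,0,-1],[-0.0476,0,0.0365,0,0,0,-1],[-0.0872,0,0.067,0,0,0,-1],[-0.1269,0,0.0974,0,0,0,-1],[-0.1507,0,0.1157,0,0,0,-1]]]'
python3 -m pendant '[[[-0.0079,0,0.0061,0,0,0,-1],[-0.0119,0,0.0091,0,0,0,-1],[-0.0143,0,0.011,0,0,0,-1],[-0.0143,0,0.011,0,0,0,-1]]]'
```

```text
time_s: 17.8
tcp_pos: [0.5332, 0.4138, 0.185]
eef_rot: [-180.0, -52.5, -95.6]
contact_force: [-0.3, 0.5, -6.6]
gripper_width: 0.0594
gripper_force: 45.0
time_s: 18.2
tcp_pos: [0.5335, 0.4151, 0.1706]
eef_rot: [-179.8, -52.5, -95.6]
contact_force: [-0.5, -0.0, -6.5]
gripper_width: 0.0594
gripper_force: 45.0
```

```bash
python3 -m pendant '[[[-0.004,0,0.003,0,0,0,-1],[-0.0079,0,0.0061,0,0,0,-1],[-0.0079,0,0.0061,0,0,0,-1]]]' | grep -E "tcp|contact"
python3 -m pendant '[[[-0.0016,0,0.0012,0,0,0,-1],[-0.0032,0,0.0024,0,0,0,-1],[-0.0032,0,0.0024,0,0,0,-1]]]' | grep -E "tcp|contact"
```

```text
tcp_pos: [0.5329, 0.4145, 0.1583]
contact_force: [0.0, -0.3, -7.8]
tcp_pos: [0.533, 0.4147, 0.1544]
contact_force: [0.3, 0.2, -6.4]
```

```bash
python3 -m pendant '[[[-0.0012,0,0.0009,0,0,0,-1],[-0.0016,0,0.0012,0,0,0,-1],[-0.0016,0,0.0012,0,0,0,-1]]]' | grep -E "tcp|contact"
```

```text
tcp_pos: [0.5331, 0.415, 0.1535]
contact_force: [-1.9, 2.7, 1.9]
```

```bash
python3 -m pendant '[[[0,0,0,0,0,0,-0.3],[0,0,0,0,0,0,0.4],[0,0,0,0,0,0,1],[0,0,0,0,0,0,1],[0,0,0,0,0,0,1]]]' | grep -E "width|contact"
python3 -m pendant '[[[0,0,-0.04,0,0,0,1],[0,0,-0.08,0,0,0,1],[0,0,-0.12,0,0,0,1],[0,0,-0.16,0,0,0,1],[0,0,-0.18,0,0,0,1]]]' | grep -E "tcp|contact"
python3 -c "
from h import *
rel([.52,.27,.40],[180,0,-95.6])"
```

```text
contact_force: [0.3, 0.6, -0.3]
gripper_width: 0.0802
tcp_pos: [0.5466, 0.5594, 0.2643]
contact_force: [0.4, -0.2, 0.2]
[ 0.2845 -0.001   0.1481] [ -0.22 -52.52   0.13]
```

```bash
python3 -m pendant '[[[0.04,0,-0.02,0,-8,0,1],[0.1,0,0.0,0,-16,0,1],[0.15,0,0.03,0,-24,0,1],[0.2,0,0.06,0,-32,0,1],[0.24,0,0.1,0,-40,0,1]]]' | grep tcp
python3 -c "
from h import *
rel([.52,.27,.40],[180,0,-95.6])"
```

```text
tcp_pos: [0.5281, 0.3661, 0.3863]
[ 0.0972 -0.0011  0.007 ] [ -0.2  -12.24   0.14]
```

```bash
python3 -m pendant '[[[0.05,0,0.003,0,-6,0,1],[0.0972,-0.001,0.007,0,-12.24,0,1],[0.0972,-0.001,0.007,0,-12.24,0,1],[0.0972,-0.001,0.007,0,-12.24,0,1],[0.0972,-0.001,0.007,0,-12.24,0,1]]]' | grep -E "tcp|rot"
python3 - <<'E'
from fit import *
import cv2,pickle
p2=r.camera_params('wrist');im=r.capture('wrist')[:,:,::-1];cv2.imwrite('pics/w6.png',im);pickle.dump(p2,open('w6.pkl','wb'))
G=np.array([.52,.262,.0]);uv=[proj(G+X*x+Y*y+Z*.14,p2) for x in(-.03,.03) for y in(-.028,.028)];print(np.round(uv))
c0,r0=np.maximum(np.min(uv,0).astype(int)-25,0);c1,r1=np.max(uv,0).astype(int)+25
h=cv2.cvtColor(im,cv2.COLOR_BGR2HSV).astype(int);print(c0)
for i in range(r0,min(r1,400),2):
    t=''
    for j in range(c0,c1):
        H,S,V=h[i,j];t+= 'g' if 60<H<90 and S>90 else 'P' if 8<=H<=28 and S>60 and V>170 else 'p' if 8<=H<=28 and S>60 and V>60 else '#' if V<60 else '-' if V<130 else '.'
    print(i,t)
E
```

```text
tcp_pos: [0.5203, 0.2718, 0.3986]
eef_rot: [-180.0, -0.5, -95.5]
[[354. 174.]
 [352. 235.]
 [284. 174.]
 [286. 235.]]
259
148 ggggggggggggggggggggggggggggggggggggggggggggggggggggggggggggggggggggggggggggggggggggggggggggggggggggggggggggggggggggggg
150 ggggggggggggggggggggggggggggggggggggggggggggggggggggggggggggggggggggggggggggggggggggggggggggggggggggggggggggggggggggggg
152 ggggggggggggggggggggggggggggggggggggggggggggggggggggggggggggggggggggggggggggggggggggggggggggggggggggggggggggggggggggggg
154 ggggggggggggggggggggggggggggggggggggggggggggggggggggggggggggggggggggggggggggggggggggggggggggggggggggggggggggggggggggggg
156 gggggggggggggggggggggggggggggggggggggggg-.........--------------------------------ggggggggggggggggggggggggggggggggggggg
158 ggggggggggggggggggggggggggggggggggggg.pppppppppppppppppppppppppppppppppppppppppppppp-gggggggggggggggggggggggggggggggggg
160 ggggggggggggggggggggggggggggggggggg.pppppppppppppppppppppppppppppppppppppppppppppppppp..ggggggggggggggggggggggggggggggg
162 gggggggggggggggggggggggggggggggg-.ppppppppppppppppppppppppppppppppppppppppppppppppppppppp.gggggggggggggggg
[... 5265 characters left out ...]
gggggggggggggggggggggggggggggggggggggggggggggggggggggggggggggggggggggggggggggggg
250 ggggggggggggggggggggggggggggggggggggggggggggggggggggggggggggggggggggggggggggggggggggggggggggggggggggggggggggggggggggggg
252 ggggggggggggggggggggggggggggggggggggggggggggggggggggggggggggggggggggggggggggggggggggggggggggggggggggggggggggggggggggggg
254 ggggggggggggggggggggggggggggggggggggggggggggggggggggggggggggggggggggggggggggggggggggggggggggggggggggggggggggggggggggggg
256 -----------------------------------------------------------------------------------------------------------------------
258 -----------------------------------------------------------------------------------------------------------------------
```

```bash
python3 -c "
from h import *
import pickle
p=pickle.load(open('w6.pkl','rb'))
P=np.array([pt('w',u,v,.14,p) for u,v in((286,166.5),(354.5,167),(352.5,228),(287,228))])
c=P.mean(0);e=P[1]-P[0]+P[2]-P[3];print(c,np.degrees(np.arctan2(e[1],e[0])),np.linalg.norm(P[1]-P[0]),np.linalg.norm(P[2]-P[1]))
rel([c[0],c[1],.289],[180,0,-95.6])"
```

```text
[0.51840756 0.25578007 0.14      ] 174.34583854301678 0.05886588411979912 0.05504992334134317
[0.0158 0.0003 0.1092] [ 0.01 -0.49  0.17]
```

```bash
python3 -m pendant '[[[0.0158,0,0.01,0,-0.49,0,1],[0.0158,0,0.04,0,-0.49,0,1],[0.0158,0,0.08,0,-0.49,0,1],[0.0158,0,0.1092,0,-0.49,0,1],[0.0158,0,0.1092,0,-0.49,0,1]]]' | grep -E "tcp|contact"
python3 -m pendant '[[[0,0,0,0,0,0,-1],[0,0,0,0,0,0,-1],[0,0,0,0,0,0,-1],[0,0,0,0,0,0,-1],[0,0,0,0,0,0,-1]]]' 60
python3 -m pendant '[[[0,0,-0.005,0,0,0,-1],[0,0,-0.02,0,0,0,-1],[0,0,-0.045,0,0,0,-1],[0,0,-0.075,0,0,0,-1],[0,0,-0.1,0,0,0,-1]]]' | grep -E "tcp|contact"
python3 -m pendant '[[[0,0,-0.02,0,0,0,-1],[0,0,-0.035,0,0,0,-1],[0,0,-0.045,0,0,0,-1],[0,0,-0.045,0,0,0,-1],[0,0,-0.045,0,0,0,-1]]]' | grep -E "tcp|contact"
python3 -c "
from h import *
rel([.5866,-.0175,.44],[180,0,-95.6])"
```

```text
tcp_pos: [0.5174, 0.2553, 0.2844]
contact_force: [-0.6, -1.5, 0.3]
time_s: 22.15
tcp_pos: [0.5187, 0.2553, 0.2909]
eef_rot: [-179.9, 0.2, -95.5]
contact_force: [-3.4, 2.5, 7.3]
gripper_width: 0.0594
gripper_force: 60.0
tcp_pos: [0.5183, 0.2545, 0.3902]
contact_force: [0.3, -0.1, -7.4]
tcp_pos: [0.5183, 0.2547, 0.4335]
contact_force: [0.5, 0.9, -6.9]
[ 0.2644 -0.094  -0.0067] [0.06 0.03 0.11]
```

```bash
python3 -m pendant '[[[0.005,-0.0018,-0.002,0,0,0,-1],[0.015,-0.0053,-0.004,0,0,0,-1],[0.03,-0.0107,-0.006,0,0,0,-1],[0.05,-0.0178,-0.0067,0,0,0,-1],[0.075,-0.0267,-0.0067,0,0,0,-1]]]' >/dev/null
python3 -m pendant '[[[0.025,-0.0089,0,0,0,0,-1],[0.05,-0.0178,0,0,0,0,-1],[0.075,-0.0267,0,0,0,0,-1],[0.1,-0.0356,0,0,0,0,-1],[0.125,-0.0444,0,0,0,0,-1]]]' >/dev/null
python3 -m pendant '[[[0.022,-0.0078,0,0,0,0,-1],[0.04,-0.0142,0,0,0,0,-1],[0.053,-0.0188,0,0,0,0,-1],[0.061,-0.0217,0,0,0,0,-1],[0.0644,-0.0229,0,0,0,0,-1]]]' |grep -E "tcp|rot"
python3 -m pendant '[[[0,0,0,0,0,0,-1],[0,0,0,0,0,0,-1],[0,0,0,0,0,0,-1]]]' |grep -E "tcp|rot"
cat >> fit.py <<'E'
import cv2
def cmap(im,c0,c1,r0,r1):
    h=cv2.cvtColor(np.ascontiguousarray(im),cv2.COLOR_BGR2HSV).astype(int);print(c0)
    for i in range(r0,r1,2):
        t=''
        for j in range(c0,c1):
            H,S,V=h[i,j];t+= 'g' if 60<H<90 and S>90 else 'P' if 8<=H<=28 and S>60 and V>170 else 'p' if 8<=H<=28 and S>60 and V>60 else '#' if V<60 else '-' if V<130 else '.'
        print(i,t)
E
python3 - <<'E'
from fit import *
s=r.get_state();G=s['tcp_pos']+Ro.from_euler('xyz',s['eef_rot'],degrees=True).apply([0,0,.159]);print(G)
im=r.capture('scene')[:,:,::-1];cmap(im,280,340,192,250)
for q in([0,.129,0],[.1,.129,0]):print(np.round([proj(corner(G,q,.03,y,z)) for y in(-.028,.028) for z in(0,.1)],1))
O=np.array([.58548,-.02482,0])
print('jaw top inner corners',proj(O+Y*.045+X*.04+Z*.122),proj(O+Y*.045-X*.04+Z*.122))
E
```

```text
tcp_pos: [0.587, -0.0183, 0.4409]
eef_rot: [-180.0, 0.1, -95.5]
tcp_pos: [0.5869, -0.0166, 0.441]
eef_rot: [-180.0, 0.1, -95.4]
[ 0.58699982 -0.01639514  0.28204821]
280
192 ..............................Pppppppppggggggggggggggggggggg
194 .....................---......PPpppppppPPPPPPPPP.ggggggggggg
196 ggggggg.P.....................PPppppppppppPPPPPPPPP.gggggggg
198 ggggggggPPP-.................PPpppppppppppppppppPPPPP.gggggg
200 ggggggggPPP---.........#---.pPPPpppppppgggggg-pppPPPPP.ggggg
202 ggggggggPPP-#########-######pPPppppppppggggggggg-PpPPPPggggg
204 ggggggggPPPp################pPPPpppppppgggggggggggpPPPPggggg
206 gggggggg.PPp################pPPPpppppppggggggggggg.PPPPggggg
208 gggggggg.PPp################pPPPpppppppggggggggggPPPPPpggggg
210 gggggggggPPp################pPPPpppppppggggggg.PPPPPppgggggg
212 ggggg-..-PPP################pPPPppppppPPPPPPPPPPPPpppggggggg
214 gggg-...-PPP-###############pPPPppppppPPPPPPPPppppp-gggggggg
216 ggg-...##PPPp###############pPPPpppppppppppppppp-ggggggggggg
218 .g-...###pPPp###############pPPPpppp-g.--.--.......ggggggggg
220 ..-..-###pPPp###
[... 454 characters left out ...]
........--gggggggggggg#........---...gggggggg
236 ###########-...................-gggg--.......----...gggggggg
238 ##########-........................-#.......-----....ggggggg
240 -########-........................-#........-----....ggggggg
242 -########.........................-#.......------......-gggg
244 -#######..........................-#.-.-.---.----.......-ggg
246 -######...........................-#...-..--..---......-gggg
248 --####-...........................-#...--.--..--.......#gggg
[[288.4 224.2]
 [286.3 196.8]
 [311.  229.8]
 [310.9 202.5]]
[[293.6 226. ]
 [287.6 197.9]
 [316.2 230.2]
 [312.1 201.9]]
jaw top inner corners [313.28225769 241.29243082] [322.4807456  215.87056087]
```

Held upright now (bottom corners within about 1 px of the zero-tilt model). I'll move 3 mm away from the jaw and descend with force checks.

```bash
python3 -m pendant '[[[0.003,0,0.003,0,0,0,-1],[0.003,0,0.012,0,0,0,-1],[0.003,0,0.022,0,0,0,-1],[0.003,0,0.03,0,0,0,-1],[0.003,0,0.034,0,0,0,-1]]]' |grep -E "tcp|contact"
python3 -m pendant '[[[0,0,0.008,0,0,0,-1],[0,0,0.016,0,0,0,-1]]]' |grep -E "tcp|contact"
```

```text
tcp_pos: [0.5864, -0.0203, 0.4054]
contact_force: [0.1, 0.3, -7.6]
tcp_pos: [0.5868, -0.0202, 0.3905]
contact_force: [0.8, 0.3, -7.8]
```

Below the jaw top with no contact, so I'll go on down.

```bash
python3 -m pendant '[[[0,0,0.01,0,0,0,-1],[0,0,0.025,0,0,0,-1],[0,0,0.04,0,0,0,-1]]]' |grep -E "tcp|contact"
python3 -m pendant '[[[0,0,0.015,0,0,0,-1],[0,0,0.028,0,0,0,-1],[0,0,0.036,0,0,0,-1],[0,0,0.04,0,0,0,-1],[0,0,0.04,0,0,0,-1]]]' |grep -E "tcp|contact"
python3 -m pendant '[[[0,0,0.002,0,0,0,-1],[0,0,0.005,0,0,0,-1],[0,0,0.005,0,0,0,-1]]]' |grep -E "tcp|contact"
```

```text
tcp_pos: [0.5867, -0.0202, 0.3502]
contact_force: [0.7, 0.2, -7.0]
tcp_pos: [0.5868, -0.0202, 0.3106]
contact_force: [-0.4, 0.4, -6.6]
tcp_pos: [0.5867, -0.0201, 0.3059]
contact_force: [-0.8, -0.1, -6.3]
```

```bash
python3 -m pendant '[[[0,0,0.0015,0,0,0,-1],[0,0,0.003,0,0,0,-1],[0,0,0.003,0,0,0,-1]]]' |grep -E "tcp|contact"
python3 -m pendant '[[[0,0,0.001,0,0,0,-1],[0,0,0.0015,0,0,0,-1],[0,0,0.0015,0,0,0,-1]]]' |grep -E "tcp|contact"
```

```text
tcp_pos: [0.5868, -0.0201, 0.303]
contact_force: [0.2, -0.4, -7.3]
tcp_pos: [0.5867, -0.0202, 0.3029]
contact_force: [-5.3, 0.3, 4.6]
```

```bash
python3 -m pendant '[[[0,0,0,0,0,0,-0.2],[0,0,0,0,0,0,0.3],[0,0,0,0,0,0,0.8],[0,0,0,0,0,0,1],[0,0,0,0,0,0,1]]]' |grep -E "tcp|contact|width"
python3 -m pendant '[[[0,0,-0.02,0,0,0,1],[0,0,-0.05,0,0,0,1],[0,0,-0.09,0,0,0,1],[0,0,-0.13,0,0,0,1],[0,0,-0.17,0,0,0,1]]]' |grep -E "tcp|contact"
python3 - <<'E'
from fit import *
im=r.capture('scene')[:,:,::-1];cv2.imwrite('pics/sc7.png',im);cmap(im,262,345,190,265)
G=np.array([.5867,-.0202,.141])
q=[0,.129,0];print(np.round([proj(corner(G,q,x,y,.14)) for x in(-.03,.03) for y in(-.028,.028)],1),np.round([proj(corner(G,q,.03,y,.0)) for y in(-.028,.028)],1))
E
```

```text
tcp_pos: [0.5872, -0.02, 0.302]
contact_force: [-0.4, 0.1, -0.1]
gripper_width: 0.0782
tcp_pos: [0.5866, -0.0204, 0.4734]
contact_force: [0.6, -0.9, 0.9]
262
190 .gggggggggggggggggggggggg.............ggggggggggggggggggggggggggggggggggggggggggggg
192 ggggggggggggggggggggggggg.............ggggggggggggggggggggggggggggggggggggggggggggg
194 ggggggggggggggggggggggggg............gggggggggggggg.PPPPPPPPPPPPPP.gggggggggggggggg
196 gggggggggggggggggggggggggggggg......ggggggggggggPPPPPPPPPpppPPPPPPPPP.ggggggggggggg
198 gggggggggggggggggggggggggggggggggggggggggggggg.PPPPppppppppppppppPPPPPP.ggggggggggg
200 gggggggggggggggggggggggggggggggggggggggggggggPPPPpppp--gggggggg-pPppPPPP.gggggggggg
202 gggggggggggggggggggggggggggggggggggggggggggg.PPPPp-ggggggggggggggg-PpPPPPgggggggggg
204 gggggggggggggggggggggggggggggggggggggggggggg.PPPPgggggggggggggggggggpPPPPgggggggggg
206 ggggggggggggggggggggggggggggggggg...Pggggggg-PPPP.gggggggggggggggggg.PPPPgggggggggg
208 gggggggggggggggggggggggggggggggg-...p------ggpPPPPPggggggggggggggggPPPPPpgggggggggg
210 ggggggggggggggggggggggggggggggg....p-------------p..P.P.gg
[... 1793 characters left out ...]
.........-....---##-......PPp##############PPpppp-#....-.--.........-ggggggggggg
254 ---------...........--....-..PPp#############pPPppp.-#..-...--....-....-ggggggggggg
256 ggggggg----------.........-..-...----#########PPPp..-#...-----........-gggggggggggg
258 ggggggggggggggg---------................----#-PPP-..-#...-.---.......-ggggggggggggg
260 gggggggggggggggggggggg---------.....................-#.....--........-ggggggggggggg
262 ggggggggggggggggggggggggggggg----------......-......--.....---......-gggggggggggggg
264 ggggggggggggggggggggggggggggggggggggg---------..........-..--.......ggggggggggggggg
[[294.9 205.4]
 [316.7 210.5]
 [286.9 224.1]
 [309.4 229.7]] [[289.5 255.7]
 [309.7 261. ]]
```

The speaker stands square between the jaws (class map matches the model corners). Now the lever: go to a hover aligned with it.

```bash
cat >> fit.py <<'E'
O=np.array([.58548,-.02482,0]);PV=O-Y*.15+Z*.102
def lev(th,rad):
    f=th-.2;l=-np.sin(f)*Y+np.cos(f)*Z;R=np.column_stack([X,np.cross(-l,X),-l])
    return PV+l*rad,Ro.from_matrix(R)
def rell(th,rad,R0=None,p0=None):
    if R0 is None:
        s=r.get_state();R0=Ro.from_euler("xyz",s["eef_rot"],degrees=True);p0=s["tcp_pos"]
    P,R=lev(th,rad);print(th,rad,np.round(R0.inv().apply(P-p0),4),np.round((R0.inv()*R).as_rotvec(degrees=True),2),np.round(P,4))
E
python3 - <<'E'
from fit import *
rell(0,.41)
l=lev(0,0)
for rad in(.073,.115,.158):print(np.round(proj(lev(0,rad)[0])),np.round(proj(lev(0,rad)[0],r.camera_params('top'))))
im=cv2.imread('pics/sc7.png');cmap(im,232,270,160,206)
E
```

```text
0 0.41 [ 0.0728  0.0018 -0.0228] [ -9.62   8.56 -89.52] [ 0.5788 -0.093   0.5038]
[247. 198.] [371. 197.]
[248. 188.] [370. 196.]
[249. 176.] [369. 194.]
232
160 ggggggggggggggggggggggggggggggggggg-.-
162 ggggggggggggggggggggggggggggg.....P-.-
164 ggggggggggggggggggggggg......P...P----
166 ggggggggggggggggg......P..PP....P-----
168 ggggggggggg......P..............P-----
170 ggggggggg..P.....................#####
172 ggggggggg.P...........P........PP..---
174 ggggggggggPPP-----p...................
176 ggggggggggPp#-----#p...........PPPP...
178 gggggggggg-#########p....PPPPPPPPPP...
180 ggggggggggg#########pPPPPPPPPPPPPPP...
182 ggggggggggg#########pPPPPPPPPPPPPPPPPP
184 ggggggggggg#########pPPPPPPPPPPPPPPPPP
186 ggggggggggg#########pPPPPPPPPPPPPPPPPP
188 ggggggggggg#########PPPPPPPPPPPPPP.p.g
190 ggggggggggg#########PPPPPPPPP..ggggggg
192 ggggggggggg########pPPP.-.gggggggggggg
194 ggggggggggg#########gggggggggggggggggg
196 ggggggggggg########ggggggggggggggggggg
198 ggggggggggg-######-ggggggggggggggggggg
200 gggggggggg........-ggggggggggggggggggg
202 gggggggggg........-ggggggggggggggggggg
204 ggggggg-..........-ggggggggggggggggggg
```

The observed grip (columns 243–251, rows 174–198) matches the prediction to about 1 px.

```bash
for k in 1; do python3 -m pendant '[[[0.0,0.0018,-0.0228,0,0,-8.5,1],[0.03,0.0018,-0.0228,-2,2,-20,1],[0.0728,0.0018,-0.0228,-9.62,8.56,-89.52,1],[0.0728,0.0018,-0.0228,-9.62,8.56,-89.52,1],[0.0728,0.0018,-0.0228,-9.62,8.56,-89.52,1]]]' >/dev/null; done
python3 -c "
from fit import *
rell(0,.41)"
```

```text
0 0.41 [ 0.0001 -0.0003 -0.0097] [ -4.99   4.95 -46.92] [ 0.5788 -0.093   0.5038]
```

```bash
python3 -m pendant '[[[0,0,-0.0097,-4.99,4.95,-46.92,1],[0,0,-0.0097,-4.99,4.95,-46.92,1],[0,0,-0.0097,-4.99,4.95,-46.92,1],[0,0,-0.0097,-4.99,4.95,-46.92,1],[0,0,-0.0097,-4.99,4.95,-46.92,1]]]' >/dev/null
python3 -c "
from fit import *
rell(0,.41)"
```

```text
0 0.41 [0.0003 0.0012 0.0001] [-0.47  0.44 -4.29] [ 0.5788 -0.093   0.5038]
```

```bash
python3 -m pendant '[[[0,0.001,0,-0.47,0.44,-4.29,1],[0,0.001,0,-0.47,0.44,-4.29,1],[0,0.001,0,-0.47,0.44,-4.29,1]]]' |grep -E "tcp|rot"
python3 -c "
from fit import *
rell(0,.41);rell(0,.279);print(r.get_state()['joints'])
p2=r.camera_params('wrist');im=r.capture('wrist')[:,:,::-1];cv2.imwrite('pics/w8.png',im)
for rad in(.1,.158):print(proj(lev(0,rad)[0],p2))
u,v=proj(lev(0,.158)[0],p2).astype(int);cmap(im,max(u-35,0),u+35,max(v-30,0),min(v+50,400))"
```

```text
tcp_pos: [0.5783, -0.0927, 0.504]
eef_rot: [168.6, -0.0, -6.1]
0 0.41 [0.0005 0.0002 0.0003] [-0.05  0.05 -0.5 ] [ 0.5788 -0.093   0.5038]
0 0.279 [0.0006 0.0003 0.1313] [-0.05  0.05 -0.5 ] [ 0.5762 -0.1189  0.3754]
[ 13.54048081   9.36777109  -6.59365452  10.98658143 -78.09703508
  67.66971613]
[318.93791455 200.57540113]
[318.9400056  215.54967739]
283
185 ......................................................................
187 .......................................--.............................
189 ..................................-#########--........---------......-
191 .......-..-.----------------...--##############----------------......-
193 ....-..---------------------..-##################--...................
195 ........---..-.....------------##################--...................
197 -#-................-------.-.-####################----...........-----
199 ...................---.......-#####################.....--.--------.--
201 ....-----------...---.........-####################-....gggggggggggggg
203 .ggggggggggggggggggggg........-#####################gggggggggggg
[... 1556 characters left out ...]
ggggggggggggggggggggggggg
247 gggggggggggggggggggggggggggggggggggggggggggggggggggggggggggggggggggggg
249 gggggggggggggggggggggggggggggggggggggggggggggggggggggggggg.PP.gggggggg
251 gggggggggggggggggggggggggggggggggggggggggggggggggggggggg.PPPPPP.gggggg
253 gggggggggggggggggggggggggggggggggggggggggggggggggggggg.PPPPPPPPP.ggggg
255 ----------------------------------------------------------------------
257 ----------------------------------------------------------------------
259 ----------------------------------------------------------------------
261 ----------------------------------------------------------------------
263 ----------------------------------------------------------------------
```

The end cap appears about 10 mm towards −Y, so the lever stands slightly back (around 0.08 rad). I'll approach at that angle.

```bash
python3 -c "
from fit import *
rell(.08,.41);rell(.08,.279)"
```

```text
0.08 0.41 [0.0007 0.0329 0.0015] [ 4.53  0.04 -0.49] [ 0.5756 -0.1253  0.5091]
0.08 0.279 [0.0007 0.0226 0.1321] [ 4.53  0.04 -0.49] [ 0.574  -0.1409  0.379 ]
```

```bash
python3 -m pendant '[[[0.0007,0.0329,0.0015,4.53,0,-0.49,1],[0.0007,0.0315,0.02,4.53,0,-0.49,1],[0.0007,0.028,0.06,4.53,0,-0.49,1],[0.0007,0.025,0.1,4.53,0,-0.49,1],[0.0007,0.0226,0.1321,4.53,0,-0.49,1]]]' |grep -E "tcp|rot|contact"
python3 -m pendant '[[[0,0,0,0,0,0,1],[0,0,0,0,0,0,-1],[0,0,0,0,0,0,-1],[0,0,0,0,0,0,-1],[0,0,0,0,0,0,-1]]]' 15
python3 -m pendant '[[[0,0,0,0,0,0,-1],[0,0,0,0,0,0,-1],[0,0,0,0,0,0,-1]]]'
```

```text
tcp_pos: [0.5734, -0.1414, 0.3771]
eef_rot: [173.1, 0.1, -5.7]
contact_force: [1.3, -0.7, -0.5]
time_s: 30.8
tcp_pos: [0.5742, -0.1407, 0.3806]
eef_rot: [173.1, -0.1, -5.5]
contact_force: [0.6, 0.3, -0.2]
gripper_width: 0.0612
gripper_force: 0.0
time_s: 31.1
tcp_pos: [0.5739, -0.1409, 0.3792]
eef_rot: [173.1, 0.1, -5.5]
contact_force: [1.2, -0.3, -0.8]
gripper_width: 0.0372
gripper_force: 0.0
```

```bash
python3 -m pendant '[[[0,0,0,0,0,0,-1],[0,0,0,0,0,0,-1],[0,0,0,0,0,0,-1],[0,0,0,0,0,0,-1],[0,0,0,0,0,0,-1]]]'
python3 -c "
from fit import *
for t in(0,.05,.1,.45):rell(t,.279)
print(r.get_state()['moment'])"
```

```text
time_s: 31.6
tcp_pos: [0.574, -0.1409, 0.3792]
eef_rot: [173.1, 0.0, -5.5]
contact_force: [0.7, 1.4, 2.7]
gripper_width: 0.0229
gripper_force: 15.0
0 0.279 [ 0.0001 -0.0224  0.0011] [-4.56  0.03  0.13] [ 0.5762 -0.1189  0.3754]
0.05 0.279 [ 0.0001 -0.0085  0.0003] [-1.7   0.03  0.13] [ 0.5749 -0.1326  0.3779]
0.1 0.279 [0.     0.0055 0.0003] [1.17 0.04 0.13] [ 0.5735 -0.1464  0.3796]
0.45 0.279 [-0.0002  0.1008  0.0191] [21.22  0.06  0.12] [ 0.564  -0.2428  0.3723]
[0.78306326 0.08155644 0.0443057 ]
```

```bash
python3 -c "
from fit import *
for a,b in((.08,(.18,.28,.38,.45,.46)),(.46,(.34,.22,.1,.02,-.01)),(-.01,(.1,.22,.34,.45,.46))):
    P,R=lev(a,.279)
    for t in b:rell(t,.279,R,P)"
python3 -m pendant '[[[0,0,0,0,0,0,-1]]]' 40 | grep -E "contact|width"
```

```text
0.18 0.279 [-0.      0.0279  0.0014] [ 5.73  0.   -0.  ] [ 0.5713 -0.1685  0.3809]
0.28 0.279 [-0.      0.0554  0.0056] [11.46  0.    0.  ] [ 0.5686 -0.1963  0.3801]
0.38 0.279 [-0.      0.0825  0.0125] [17.19  0.    0.  ] [ 0.5659 -0.2238  0.3765]
0.45 0.279 [-0.      0.1009  0.0189] [21.2 -0.   0. ] [ 0.564  -0.2428  0.3723]
0.46 0.279 [-0.      0.1035  0.0199] [21.77  0.    0.  ] [ 0.5637 -0.2455  0.3716]
0.34 0.279 [-0.     -0.0334  0.002 ] [-6.88  0.   -0.  ] [ 0.5669 -0.2128  0.3783]
0.22 0.279 [ 0.     -0.0663  0.008 ] [-13.75   0.    -0.  ] [ 0.5702 -0.1796  0.3809]
0.1 0.279 [ 0.     -0.0983  0.0179] [-20.63   0.    -0.  ] [ 0.5735 -0.1464  0.3796]
0.02 0.279 [ 0.     -0.1188  0.0266] [-25.21   0.    -0.  ] [ 0.5757 -0.1244  0.3765]
-0.01 0.279 [ 0.     -0.1264  0.0303] [-26.93   0.     0.  ] [ 0.5765 -0.1162  0.3749]
0.1 0.279 [0.     0.0306 0.0017] [ 6.3  0.  -0. ] [ 0.5735 -0.1464  0.3796]
0.22 0.279 [0.     0.0636 0.0073] [13.18  0.   -0.  ] [ 0.5702 -0.1796  0.3809]
0.34 0.279 [-0.      0.0957  0.0169] [20.05  0.   -0.  ] [ 0.5669 -0.2128  0.3783]
0.45 0.279 [-0.      0.1239  0.029 ] [26.36 -0.    0.  ] [ 0.564  -0.2428  0.3723]
0.46 0.279 [-0.      0.1264  0.0303] [26.93 -0.   -0.  ] [ 0.5637 -0.2455  0.3716]
contact_force: [0.1, 0.7, 2.4]
gripper_width: 0.0221
```

```bash
python3 -m pendant '[[[0,0.0279,0.0014,5.73,0,0,-1],[0,0.0554,0.0056,11.46,0,0,-1],[0,0.0825,0.0125,17.19,0,0,-1],[0,0.1009,0.0189,21.2,0,0,-1],[0,0.1009,0.0189,21.2,0,0,-1]]]'
```

```text
time_s: 32.2
tcp_pos: [0.5636, -0.2453, 0.3722]
eef_rot: [-165.5, 0.1, -5.7]
contact_force: [-1.0, 4.5, 6.6]
gripper_width: 0.0222
gripper_force: 40.1
```

```bash
python3 -m pendant '[[[0,0.005,0.0015,1,0,0,-1],[0,0.008,0.002,1.7,0,0,-1],[0,0.008,0.002,1.7,0,0,-1]]]'
python3 - <<'E'
from fit import *
s=r.get_state();P,R=lev(.48,.279);print(s['tcp_pos']-P)
top=r.capture('top')[:,:,::-1];cv2.imwrite('pics/t9.png',top)
im=r.capture('scene')[:,:,::-1];cv2.imwrite('pics/s9.png',im);cmap(im,262,320,206,262)
E
```

```text
time_s: 32.5
tcp_pos: [0.5631, -0.2504, 0.3706]
eef_rot: [-164.0, -0.0, -5.5]
contact_force: [-4.5, 4.1, 14.5]
gripper_width: 0.0223
gripper_force: 40.0
[-0.00010407  0.00038054  0.00047008]
262
206 ggggggggggggggggggggggggggggggggg...Pggggggg-PPPP.gggggggg
208 gggggggggggggggggggggggggggggggg-...#------g-pPPPPPggggggg
210 ggggggggggggggggggggggggggggggg....p-------------p..P.P.gg
212 gggggggggggggg...gggggggg-...--P..p----------------p...PPP
214 ggggggggggggg......ggggg-...#pP..P----------------p...pPPP
216 .-gggggggggg......-gggg-...#-P..P-----------------P..Ppppp
218 .-gggggggg.......--.ggg...-#p..P-----------------P..Ppp-.-
220 .-gggggggg......--....-..-#p...-----------------p..Ppppggg
222 --gg....g......----..-..-#p...p----------------p...ppppggg
224 ...............-----...-##pPPp#---------------p...Ppppp-gg
226 ..............-----...-###pPPp#######---------P..Ppppppggg
228 .............------...####pPPp##############-p..Pppppppgg#
230 ............-.----...#####pPPP###############pPPpppppppgg-
232 -.--.......-.....--.--#####PPP###############pPPpppppppg-.
234 --.-......--.....#-
[... 158 characters left out ...]
ppp#...
240 -..........---....---######pPPp##############pPPppppp#....
242 .....--....--.....---######pPPp##############pPPppppp#....
244 .-..........-.....---######-PPP##############pPPppppp#..--
246 .-..........----..---######.PPP##############pPPppppp#....
248 ..-.........---...---#####-.PPP-##############PPppppp#.-..
250 -...........--....----###-...PPp##############PPpppp-#....
252 --................----##-....PPp##############PPpppp-#....
254 ---------...........----.....PPp##############PPppp.-#....
256 ggggggg----------..........-.-....---#########PPpp..-#....
258 ggggggggggggggg---------................--.-#-PPP-..-#..--
260 gggggggggggggggggggggg----------....................-#....
```

```bash
python3 -m pendant '[[[0,-0.0389,0.0027,-8.02,0,0,-1],[0,-0.0717,0.0094,-14.9,0,0,-1],[0,-0.1035,0.0199,-21.8,0,0,-1],[0,-0.1214,0.0278,-25.8,0,0,-1],[0,-0.1214,0.0278,-25.8,0,0,-1]]]'
python3 -m pendant '[[[0,-0.0056,0,-1.15,0,0,-1],[0,-0.0056,0,-1.15,0,0,-1]]]'
```

```text
time_s: 33.1
tcp_pos: [0.5753, -0.1246, 0.3763]
eef_rot: [169.8, 0.1, -5.2]
contact_force: [-1.5, -6.1, 8.7]
gripper_width: 0.0227
gripper_force: 40.2
time_s: 33.3
tcp_pos: [0.5757, -0.1208, 0.3755]
eef_rot: [168.9, 0.1, -5.4]
contact_force: [-2.4, -0.3, 9.0]
gripper_width: 0.0223
gripper_force: 40.1
```

```bash
python3 -m pendant '[[[0,0.0334,0.002,6.88,0,0,-1],[0,0.0663,0.008,13.75,0,0,-1],[0,0.0983,0.0179,20.63,0,0,-1],[0,0.1214,0.0278,25.8,0,0,-1],[0,0.1214,0.0278,25.8,0,0,-1]]]' | grep -E "rot|contact"
python3 -m pendant '[[[0,-0.0334,0.002,-6.88,0,0,-1],[0,-0.0663,0.008,-13.75,0,0,-1],[0,-0.0983,0.0179,-20.63,0,0,-1],[0,-0.1214,0.0278,-25.8,0,0,-1],[0,-0.1214,0.0278,-25.8,0,0,-1]]]' | grep -E "rot|contact|width"
python3 - <<'E'
from fit import *
im=r.capture('scene')[:,:,::-1];cv2.imwrite('pics/s10.png',im);cmap(im,270,320,228,262)
E
```

```text
eef_rot: [-164.9, 0.1, -5.7]
contact_force: [-4.9, 1.7, 11.5]
eef_rot: [168.6, 0.1, -5.2]
contact_force: [-1.0, -8.3, 7.4]
gripper_width: 0.0222
270
228 ........------...#pPPp###############p..Pppppppgg-
230 .......------...-#pPPP###############pPPpppppppgg-
232 ......--.......-###PPP###############pPPpppppppg-.
234 -....--.....---####PPP###############pPPppppppp#..
236 -....---..-.---####pPPp##############pPPpppppp--..
238 ......---------####pPPp##############pPPpppppp-...
240 ..-...---.-.---####pPPp##############pPPppppp#....
242 ......--.....--####pPPp##############pPPppppp#....
244 ......--.....---####PPP##############pPPppppp#..-.
246 .--...----...---####PPP##############pPPppppp#....
248 .......---...---####pPP-##############PPppppp#..-.
250 .......--....---##g#pPPp#############-PPpppp-#....
252 ....-........---####.PP-#############pPPpppp-#....
254 -.............---##..PPp#############-PPppp.-#....
256 ---------............-....---#########PPpp-.-#..-.
258 gggggg----------..........-.....-.--#-PPP-..-#..-.
260 gggggggggggggg---------.......-.............-#..-.
```

```bash
python3 -m pendant '[[[0,0.0334,0.002,6.88,0,0,-1],[0,0.0663,0.008,13.75,0,0,-1],[0,0.0983,0.0179,20.63,0,0,-1],[0,0.1214,0.0278,25.8,0,0,-1],[0,0.1214,0.0278,25.8,0,0,-1]]]' | grep -E "rot|contact"
python3 -m pendant '[[[0,-0.0334,0.002,-6.88,0,0,-1],[0,-0.0663,0.008,-13.75,0,0,-1],[0,-0.0983,0.0179,-20.63,0,0,-1],[0,-0.1214,0.0278,-25.8,0,0,-1],[0,-0.1214,0.0278,-25.8,0,0,-1]]]' | grep -E "rot|contact|width"
python3 - <<'E'
from fit import *
im=r.capture('scene')[:,:,::-1];cv2.imwrite('pics/s11.png',im);cmap(im,270,320,206,262)
E
```

```text
eef_rot: [-164.9, 0.1, -5.7]
contact_force: [-5.6, 1.4, 11.4]
eef_rot: [168.6, 0.1, -5.2]
contact_force: [-2.6, -8.3, 8.6]
gripper_width: 0.022
270
206 gggggggggggggggggggggggggg....gggggg-PPPP.gggggggg
208 ggggggggggggggggggggggggggP..p-------pPPPPPggggggg
210 gggggggggggggggggggggggggP..P------------pp...PPgg
212 ggggggggggggggggggggggggP..P----------------p...PP
214 gggggggggggg....ggggggg...P-----------------P..PpP
216 ggggggggggg.....-ggggg...P#----------------P..Pppp
218 gggggggggg.....--gggg....p----------------p...pp-.
220 gggggggg.......-........p----------------p...ppp-g
222 gggggggg......-....-P..P-----------------P..Pppp-g
224 g............--..--.PPP#----------------P..Pppppgg
226 ............------..PPp######----------p..Ppppppgg
228 ...........------...PPP#############-#p...ppppppg#
230 ..........------...-PPP###############pPPPpppppp--
232 .........--.......-#PPPp##############pPPppppppp-.
234 -..-....--.....---##pPPp###############PPPppppp#..
236 .--.....---....---##pPPp##############pPPPpppp#-..
238 .-......----------##pPPp###############PPPpppp#...
240 ...-....----------##pPPp###############PPPppp#....
242 -........--....---##-PPP##############-PPPppp#....
244 ..-.-....--.....---##PPP###############PPPppp#..-.
246 ...-.....---...---###PPP##############pPPPppp#...-
248 .........----..----##pPP-##############PPPppp#...-
250 ..........--....---##pPPp#############-PPPppp#...-
252 ........-.-.....---##pPPp#############pPPPppp#....
254 -...............---##-PPp##############PPPpp-#....
256 ---------..........--....----##########PPPp.-#....
258 ggggggg---------.........-......--.-###pPPp.-#..--
260 gggggggggggggg---------.....................--..-.
```

```bash
python3 -m pendant '[[[0,0.0334,0.002,6.88,0,0,-1],[0,0.0663,0.008,13.75,0,0,-1],[0,0.0983,0.0179,20.63,0,0,-1],[0,0.1214,0.0278,25.8,0,0,-1],[0,0.1214,0.0278,25.8,0,0,-1]]]' | grep -E "rot|contact"
python3 -m pendant '[[[0,-0.0334,0.002,-6.88,0,0,-1],[0,-0.0663,0.008,-13.75,0,0,-1],[0,-0.0983,0.0179,-20.63,0,0,-1],[0,-0.1214,0.0278,-25.8,0,0,-1],[0,-0.1214,0.0278,-25.8,0,0,-1]]]' | grep -E "rot|contact|width"
python3 - <<'E'
from fit import *
im=r.capture('scene')[:,:,::-1];cv2.imwrite('pics/s12.png',im);cmap(im,270,320,206,262)
E
```

```text
eef_rot: [-164.9, 0.1, -5.7]
contact_force: [-6.1, 1.4, 12.8]
eef_rot: [168.6, 0.2, -5.3]
contact_force: [-3.9, -8.5, 8.5]
gripper_width: 0.0224
270
206 gggggggggggggggggggggggggggggg.ggggg-PPPP.gggggggg
208 ggggggggggggggggggggggggggggg...P----pPPPPPggggggg
210 gggggggggggggggggggggggggggg...P---------ppp.-gggg
212 ggggggggggggggggggggggggggg-...-----------------P.
214 ggggggggggggggg..ggggggggg....p----------------p..
216 gggggggggggggg......ggggg.P..p----------------p...
218 ggggggggggggg......-gggg-P..P-----------------P..P
220 gggggggggg........--ggg-P..P-----------------P..Pp
222 ggggggggggg......-....-....-----------------p..Ppp
224 gggg....gg......--........p----------------p...ppp
226 ...............------..PPP####-------------P..Pppp
228 ..............------...PPP###########-----P..Pppp#
230 ..............-----....PPP-##############pPPPpppp-
232 .............--.---...#PPPp##############pPPPppp-.
234 ..---.......-.....-..-#pPP-##############pPPPpp#..
236 .-.--......--.....---##pPPp##############pPPPp#-..
238 ..-........----------##pPPp##############-PPPp#...
240 --..---....----------##pPPp##############-PPp#....
242 ........-...--...----###PPp##############pPPp#....
244 .--.........--....---###PPP##############pPPp#..-.
246 ............--.....---##PPP##############pPPp#...-
248 ...-........----..----##PPP-#############pPPp#....
250 ............---...----##pPP-##############PPp#....
252 .............-.....---##pPPp#############-PPp#....
254 -..........--......---##pPPp#############-PPp#....
256 ---------...........---#-..--############-PPp#..-.
258 gggggg----------.................---######PPp#.-..
260 gggggggggggggg---------.................--P.p#....
```

```bash
python3 -m pendant '[[[0,0.0334,0.002,6.88,0,0,-1],[0,0.0663,0.008,13.75,0,0,-1],[0,0.0983,0.0179,20.63,0,0,-1],[0,0.1214,0.0278,25.8,0,0,-1],[0,0.1214,0.0278,25.8,0,0,-1]]]' | grep -E "rot|contact"
python3 -m pendant '[[[0,-0.0334,0.002,-6.88,0,0,-1],[0,-0.0663,0.008,-13.75,0,0,-1],[0,-0.0983,0.0179,-20.63,0,0,-1],[0,-0.1214,0.0278,-25.8,0,0,-1],[0,-0.1214,0.0278,-25.8,0,0,-1]]]' | grep -E "rot|contact|width"
python3 - <<'E'
from fit import *
im=r.capture('scene')[:,:,::-1];cv2.imwrite('pics/s13.png',im);cmap(im,250,320,206,262)
cmap(cv2.imread('pics/s12.png'),250,300,222,262)
E
```

```text
eef_rot: [-164.9, 0.1, -5.7]
contact_force: [-6.4, 0.8, 12.0]
eef_rot: [168.6, 0.2, -5.3]
contact_force: [-3.6, -8.0, 9.2]
gripper_width: 0.0225
250
206 -.....gggggggggggggggggggggggggggggggggggggggggggggggggg-PPPP.gggggggg
208 -.-....-ggggggggggggggggggggggggggggggggggggggggg....----pPPPPPggggggg
210 .......-gggggggggggggggggggggggggggggggggggggggg-...#---------p..-gggg
212 .......-ggggggggggggggggggggggggggggggggggggggg....p----------------p.
214 .--........ggggggggggggggggggggggggggggggggggg.P..P----------------p..
216 --.-..-......-gggggggggggggggggggggg.....-ggg-P..P-----------------P..
218 ...-...-.....-ggggggggggggggggggggg......-gg-P..P-----------------P..P
220 .-.-----.....-gggggggggggggggg..........--g-....#----------------p..Pp
222 .-......-.-----gggggggggggggggg........-.......p----------------p..Ppp
224 .--.............gggggggggg..gggg......--......p----------------p...Ppp
226 .-......................g............----..PPP###--------------P..Pppp
228 ..------............................----...PPPp##########-----p..Pppp#
230 ....-..--..........................-----...pPP-
[... 1552 characters left out ...]
----....-..-.--......--.....---##pPPp###
238 -..--...------.--.....-........----------##pPPp###
240 ..-----.-----.......--..---....----------##pPPp###
242 .........---....-..-........-...--...----###PPp###
244 ..........----.......--.........--....---###PPP###
246 .............-..-..-............--.....---##PPP###
248 ..----........-........-........----..----##PPP-##
250 ------..-...--..................---...----##pPP-##
252 gggg----------...................-.....---##pPPp##
254 gggggggggggg---------..........--......---##pPPp##
256 ggggggggggggggggggg----------...........---#-..--#
258 gggggggggggggggggggggggggg----------..............
260 gggggggggggggggggggggggggggggggggg---------.......
```

Run:
```python
import cv2,numpy as np
I={k:cv2.resize(cv2.cvtColor(cv2.imread(f'pics/s{k}.png'),cv2.COLOR_BGR2GRAY)[195:270,255:335],None,fx=8,fy=8,interpolation=cv2.INTER_CUBIC) for k in(10,11,12,13)}
def sh(a,b,c0,c1,r0,r1):
    t=I[a][(r0-195)*8:(r1-195)*8,(c0-255)*8:(c1-255)*8];m=cv2.matchTemplate(I[b],t,cv2.TM_CCOEFF_NORMED);_,v,_,l=cv2.minMaxLoc(m);return l[0]/8+255-c0,l[1]/8+195-r0,round(v,3)
# moving jaw plate in s12: cols 278-291 rows 216-250 ; speaker: cols 293-316 rows 228-256 
for a,b in((12,11),(12,13),(11,10)):
    d=0 if a==12 else -3
    print(a,b,'plate',sh(a,b,278+d,291+d,214,232),sh(a,b,276+d,290+d,236,252),'speaker',sh(a,b,292+d,313+d,226,256))
```

```text
12 11 plate (-3.0, -0.625, 0.977) (-2.875, -0.625, 0.947) speaker (-3.0, -0.875, 0.992)
12 13 plate (1.75, 0.25, 0.933) (1.0, 0.5, 0.739) speaker (0.25, 0.25, 0.984)
11 10 plate (-2.875, -0.75, 0.975) (-2.875, -0.625, 0.911) speaker (-1.125, -0.5, 0.977)
```

Run:
```python
import cv2,numpy as np
I={k:cv2.resize(cv2.cvtColor(cv2.imread(f'pics/s{k}.png'),cv2.COLOR_BGR2GRAY)[195:275,230:335],None,fx=8,fy=8,interpolation=cv2.INTER_CUBIC) for k in(10,11,12,13)}
def sh(a,b,c0,c1,r0,r1):
    t=I[a][(r0-195)*8:(r1-195)*8,(c0-230)*8:(c1-230)*8];m=cv2.matchTemplate(I[b][(r0-198)*8:(r1-192)*8,(c0-236)*8:(c1-224)*8],t,cv2.TM_CCOEFF_NORMED);_,v,_,l=cv2.minMaxLoc(m);return l[0]/8-6,l[1]/8-3,round(v,3)
for a,b in((12,11),(12,13)):
    for c in(264,268,272,276): print(a,b,c,[sh(a,b,c,c+9,q,q+14) for q in(214,222,230,238)])
```

```text
12 11 264 [(-1.25, -0.375, 0.937), (-2.875, -0.75, 0.97), (-2.75, -0.875, 0.945), (-0.125, 0.125, 0.518)]
12 11 268 [(-2.875, -0.75, 0.985), (-2.875, -0.75, 0.984), (-2.875, -0.75, 0.974), (-2.375, -0.375, 0.812)]
12 11 272 [(-2.875, -0.75, 0.975), (-2.875, -0.875, 0.974), (-2.875, -0.75, 0.973), (-2.875, -0.25, 0.848)]
12 11 276 [(-2.875, -0.75, 0.978), (-3.0, -0.875, 0.977), (-3.0, -0.625, 0.965), (-2.875, -0.375, 0.95)]
12 13 264 [(-0.75, -0.125, 0.981), (1.5, 0.375, 0.971), (0.875, 0.125, 0.968), (-0.125, 0.0, 0.564)]
12 13 268 [(1.625, 0.5, 0.979), (1.5, 0.5, 0.963), (0.25, 0.125, 0.973), (0.25, -0.125, 0.943)]
12 13 272 [(1.25, 0.375, 0.904), (1.75, 0.5, 0.954), (0.625, 0.25, 0.934), (0.625, 0.25, 0.839)]
12 13 276 [(1.625, 0.375, 0.92), (1.75, 0.375, 0.968), (1.75, 0.375, 0.944), (1.625, 0.5, 0.868)]
```

The plate moved about 4.5 mm while the speaker moved only about 0.7 mm, so the pad is pressed in roughly 4 mm, which fits the first clamping tooth. The lever is home, so I'll release and retreat.

```bash
python3 -m pendant '[[[0,0,0,0,0,0,0],[0,0,0,0,0,0,1],[0,0,0,0,0,0,1],[0,0,0,0,0,0,1],[0,0,0,0,0,0,1]]]' | grep -E "contact|width"
python3 -m pendant '[[[0,0,-0.02,0,0,0,1],[0,0,-0.05,0,0,0,1],[0,0,-0.09,0,0,0,1],[0,0,-0.13,0,0,0,1],[0,0,-0.15,0,0,0,1]]]' | grep -E "tcp|contact"
python3 -m pendant '[[[-0.1,0,-0.02,0,0,0,1],[-0.1,0,-0.02,0,0,0,1],[-0.15,0.02,-0.02,0,0,0,1],[-0.15,0.02,-0.02,0,0,0,1],[-0.15,0.02,-0.02,0,0,0,1]]]' | grep -E "tcp|contact"
python3 - <<'E'
from fit import *
A=np.mean([r.capture('scene')[:,:,::-1].astype(float) for _ in range(4)],0).astype(np.uint8);cv2.imwrite('pics/sEnd.png',A)
T=r.capture('top')[:,:,::-1];cv2.imwrite('pics/tEnd.png',T)
U=lambda im:cv2.resize(cv2.cvtColor(np.ascontiguousarray(im),cv2.COLOR_BGR2GRAY),None,fx=8,fy=8,interpolation=cv2.INTER_CUBIC)
I={'e':U(A[195:275,230:335])};
for k in(7,12,13):I[k]=U(cv2.imread('pics/sc7.png' if k==7 else f'pics/s{k}.png')[195:275,230:335])
def sh(a,b,c0,c1,r0,r1,m=14):
    t=I[a][(r0-195)*8:(r1-195)*8,(c0-230)*8:(c1-230)*8];M=cv2.matchTemplate(I[b][max(r0-199,0)*8:(r1-191)*8,(c0-230-m)*8:(c1-230+m)*8],t,cv2.TM_CCOEFF_NORMED);_,v,_,l=cv2.minMaxLoc(M);return round(l[0]/8-m,2),round(v,3)
for a,b in((12,'e'),(13,'e'),(12,7)):
    print(a,b,'plate',[sh(a,b,c,c+9,q,q+14) for c in(268,272) for q in(214,222)],'spk',sh(a,b,292,313,226,256),sh(a,b,291,315,220,250))
# lever grip vs start
cmap(A,232,270,170,202)
o=cv2.imread('pics/top.png').astype(int);d=np.abs(T.astype(int)-o).sum(2)>90
n,_,st,ct=cv2.connectedComponentsWithStats(d.astype(np.uint8));print([(list(s[:5])) for s in st[1:] if s[4]>15])
E
```

```text
contact_force: [0.4, 0.6, 0.3]
gripper_width: 0.0565
tcp_pos: [0.579, -0.0923, 0.5255]
contact_force: [0.5, 0.1, -0.5]
tcp_pos: [0.4264, -0.0944, 0.5464]
contact_force: [0.4, 0.4, 0.2]
12 e plate [(1.62, 0.979), (1.5, 0.961), (1.25, 0.9), (1.75, 0.953)] spk (0.25, 0.985) (0.12, 0.983)
13 e plate [(0.0, 0.999), (0.0, 0.999), (0.0, 0.999), (0.0, 0.999)] spk (0.0, 0.998) (0.0, 0.999)
12 7 plate [(-10.25, 0.846), (-10.12, 0.89), (-10.12, 0.915), (-10.38, 0.953)] spk (-4.12, 0.927) (-4.12, 0.911)
232
170 gggggggggP.P..........................
172 ggggggggg.P...........P........P......
174 ggggggggggPP...Ppp-P................PP
176 ggggggggggPPPP#-----#p........PPPPPPPP
178 gggggggggg.PP#########p..PPPPPPPPPPPPP
180 gggggggggggPP#########pPPPPPPPPPPPPPPP
182 ggggggggggg.p#########pPPPPPPPPPPPPPPP
184 ggggggggggggp#########pPPPPPPPPPPPPPPP
186 gggggggggggg##########PPPPPPPPPPPPPPPP
188 gggggggggggg#########pPPPPPPPPPPPP.-.g
190 gggggggggggg#########pPPPPPPP..ggggggg
192 gggggggggggg#########PP.-.gggggggggggg
194 gggggggggggg########gggggggggggggggggg
196 gggggggggggg########gggggggggggggggg
[... 1006 characters left out ...]
t32(91), np.int32(80), np.int32(2947)], [np.int32(89), np.int32(335), np.int32(19), np.int32(38), np.int32(199)], [np.int32(67), np.int32(345), np.int32(17), np.int32(18), np.int32(58)], [np.int32(303), np.int32(360), np.int32(31), np.int32(13), np.int32(101)], [np.int32(342), np.int32(365), np.int32(8), np.int32(8), np.int32(44)], [np.int32(301), np.int32(375), np.int32(38), np.int32(6), np.int32(78)], [np.int32(342), np.int32(375), np.int32(16), np.int32(24), np.int32(189)], [np.int32(300), np.int32(380), np.int32(11), np.int32(7), np.int32(41)], [np.int32(299), np.int32(389), np.int32(14), np.int32(11), np.int32(86)], [np.int32(343), np.int32(394), np.int32(7), np.int32(6), np.int32(19)]]
```

```bash
python3 -c "
from plant import r
print(r.get_state()['time_s'],r.close_job())"
```

```text
the job is handed in; nothing more can be done
39.25 None
```

The job is handed in at 39.25 s: the speaker stands upright and square in the clamp, the pad is held in by about 4–5 mm (estimated from camera images, not read directly), the lever is fully forward and the arm is clear; on the way the speaker once caught on the fixed jaw and had to be set down and regripped.

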